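# Turn the vial plate over onto the heater deck

## Task

The aluminium vial plate lies sockets down on the landing of the block heater. Without gripping it or picking it up, and never pressing hard, push it with the fingertips across the landing until its long edge is flat against the step, then push its near edge up and over, so that it tips about the step and comes to lie upside down, sockets up, flat on the raised deck. Leave the two vials on the deck and everything else on the bench where they are.

Things in the scene. Friction and masses are not known exactly. Their poses are not given: they have to be found in the camera images.
- step (a point): middle of the top edge of the step on the block heater, 21 mm above the bench. The sharp upright step, 9 mm high, runs across the heater's whole 300 mm width between the landing (robot's side) and the deck. This point's x is level and square to the step, from landing to deck (away from the robot); y runs along the step; z is up.
- heater: low fixed block heater, origin at bench height under the step's middle, axes as the step's. Grey flat landing on the robot's side: 300 mm wide, 175 mm deep, top 12 mm above the bench. Then the step up to the bare aluminium deck: 135 mm deep, 21 mm above the bench. Behind the deck a white control head, 45 mm above the bench.
- plate_mid (a point): centre of the loose vial plate: bare aluminium, about 0.2 kg, 110 mm long (own y), 70 mm wide (own x), 12 mm thick (own z). One face is plain (own +z, up at the start), the other has 15 round sockets (own -z, down at the start). At the start it lies flat on the landing, a little short of the step, own x roughly towards the step.
- plate: the same vial plate; origin at the centre of its socket face, same axes. Both long edges have a 45-degree, 7 mm bevel towards the socket face: as it lies at the start, the upper 5 mm of each long edge is upright and below that the edge slopes inwards, so a fingertip close over the landing reaches under the edge.
- far_edge (a point): middle of the plate's long edge that faces the step (own +x edge, 35 mm from the plate's centre, half-way through its thickness)
- near_edge (a point): middle of the plate's opposite long edge, which faces the robot (own -x edge, 35 mm from the centre, half-way through its thickness)
- vial_left: small closed amber vial, 23 mm diameter, 50 mm tall, standing on the heater's deck at its left (+y) end; leave it (origin: centre of its underside).
- vial_right: the same, at the deck's right (-y) end; leave it (origin: centre of its underside).
- bottle: amber reagent bottle, 70 mm diameter, 150 mm tall, on the bench at the left; leave it (origin: centre of its underside).
- beaker: clear open cup, 72 mm diameter, 90 mm tall, on the bench at the left; leave it (origin: centre of its underside).
- jar: white jar, 60 mm diameter, 60 mm tall, on the bench at the right; leave it (origin: centre of its underside).
- wrench: steel wrench, 150 mm long, lying flat on the bench at the right; leave it (origin: under the middle of the tool).
- nut_tin: round steel tin, 50 mm diameter, 30 mm tall, on the bench at the left, nearer the robot; leave it (origin: centre of its underside).
Not all that is in view belongs to the job. Of the things like the plate, leave any that is brown or turquoise; of the rest the larger one is meant.

How it is judged:
By the outcome, as a careful person would: the job done as asked, in the order asked, and still so for the second after the job is handed in, with the robot touching nothing.
It also fails if it takes over 56 s, if anything falls off the work surface, if the arm or the gripper's body presses on something with over 40 N, if the wrist force passes 120 N, or if a joint passes its speed limit or range.

## Robot

A 6-joint arm with a two-finger parallel gripper is mounted at the origin on the work surface. World frame = base frame: x ahead of the robot, y to its left, z up, the work surface at z = 0. Lengths are in m, angles in rad, forces in N, time in s.
With the tool pointing down it reaches from about 0.425 to 0.95 m from the base axis. Payload 3.5 kg.
Tool frame: the origin (TCP) lies on the centre line of the jaws, within the pads' length; the fingertips stand 11 mm ahead of it and the grasp point (between the pads) lies 8 mm behind it; x points along the fingers, y is the direction in which the jaws open and shut, and the axes are right-handed (so a half turn about x gives the same grasp; the last joint's range is limited). The gripper opens to 85 mm and grips with 20 to 120 N. Pads are 22 mm wide; open, the fingers measure 114 mm over their backs; the gripper's body (76 mm by 85 mm) begins 54 mm behind the grasp point. The pads swing forward as they close: fully open they stand 13 mm farther back than shut.
Start: joints at [-0.15, 0.286, 1.577, -0, 1.279, -0.15], TCP at [0.675, 0, 0.242] pointing down, gripper open.
Joint ranges: [-2.77, 2.77], [-0.9, 2.22], [0.21, 2.48], [-1.53, 4.67], [0.24, 2.81], [-2.84, 2.84]. Speed limits (rad/s): [2.79, 2.79, 3.14, 3.14, 3.14, 3.14].

## Interface

Orientations are given as a unit quaternion [x, y, z, w].
In Python, from plant import ctrl gives the robot as it stands. The module is installed in compiled form; this text tells all that it offers.
- The arm moves only by the tool drive_tool, never from a script. Its argument "series" is a list of rows, each a list of 2 entries, a list of its own where there are three numbers: the shift along the tool's x, y, z in units of 50 mm (1.0 is 50 mm), then the turn, a rotation vector about the tool's x, y, z in degrees. A call has 1 to 5 rows; each row shifts and turns the pose as measured when the row begins, along the tool's axes as they then stand; what a row does not reach is not made up. A row lasts 1/10 s, in which the tool goes at most 50 mm and 8.59 degrees, less where a joint would pass 70% of its speed; a pose out of reach is approached as far as the arm can. A call is refused whole if a number of a shift passes 1 or a number of a turn 8.59, either way. A call with a gripper value outside its range is refused whole. "grip" is the gripper's target within -1 to 1 (fully open at 1, half-way at 0, shut at -1), set as the call begins (left out, the last holds). The fingers move at their own pace and stop on an object; "newtons" is the grip in N (left out, the last holds). Time passes only in rows, so rows that do not move let the fingers close. It gives the time, the measured TCP pose, the force and the opening at its end, in the units of the state.
- ctrl.get_state(): the state, without advancing time (a new reading comes with each control period).
- ctrl.read_camera(name): name is "scene" or "side" or "wrist"; returns a dict with "img" (400x640x3 uint8, red, green, blue), "camera_matrix" (3x3 intrinsics, pixels), "R" (3x3) and "t" (3): a world point X has camera coordinates R X + t. Camera axes: x right, y down, z forward; pixel columns grow to the right and rows downward; lengths in m; the calibration is good to about 2 mm. A picture is of the moment at which its call begins. There is no depth.
- ctrl.sign_off(): hands the job in, once; it reports no verdict.
The state is a dict: "time": time; "qpos": joint angles; "dq": joint speeds; "joint_efforts": joint torques, N m; "eef_pos": TCP position; "tcp_rot": TCP orientation; "contact_force": force on the tool from outside, world axes, zero at the start; "wrist_torque": the same for the moment, N m; "opening": opening from 0.0 (shut) to 1.0 (fully open).
Only numpy, scipy, OpenCV 4.12 (cv2) and the standard library are available. Lean on these libraries where they do the work, as an engineer would, in place of code of your own. Each camera call takes 0.05 s, during which the arm holds its last target.

## Working session

There is one attempt and no reset: what is moved stays moved. The work goes in short steps, Python scripts to look and compute and a tool call to move; the robot and the scene stay as the last step left them, time stands still between calls to the robot, and variables do not carry over. Pictures are saved under pics/ and viewed, and the job is handed in when it is done.

Besides the shell and the picture viewer there is one more tool, called after ">>>" as name(argument=value, ...) on one line, values as JSON. drive_tool: Moves the arm, as the interface text tells. Its arguments: {"type":"object","properties":{"series":{"type":"array"},"grip":{"type":"number"},"newtons":{"type":"number"}},"required":["series"]}

```bash
mkdir -p pics; python3 - <<'E'
from plant import ctrl
import cv2,numpy as np
s=ctrl.get_state();print(s)
for n in("scene","side","wrist"):
    c=ctrl.read_camera(n);cv2.imwrite(f"pics/{n}0.png",c["img"][:,:,::-1]);np.savez(f"{n}0.npz",**c)
    print(n,c["camera_matrix"].tolist(),(-c["R"].T@c["t"]).round(3),c["R"].round(3).tolist())
E
```

```text
{'time': 0.0, 'qpos': array([-1.50006403e-01,  2.87214548e-01,  1.57818457e+00,  1.51951575e-05,
        1.27858723e+00, -1.49993162e-01]), 'dq': array([-3.73532075e-04, -1.22395325e-03, -1.82655362e-03,  1.08369311e-03,
       -1.63223317e-05,  2.29403112e-03]), 'joint_efforts': array([-1.79628755e-04, -4.05981302e+01, -2.92628127e+01, -1.54224781e-04,
        5.81841552e-03,  3.74769741e-06]), 'eef_pos': array([6.74369020e-01, 1.24145142e-04, 2.40910449e-01]), 'tcp_rot': array([ 0.49950591,  0.50067942, -0.50050219,  0.49931105]), 'contact_force': array([0.11229157, 0.23812711, 0.05351225]), 'wrist_torque': array([ 0.00421165, -0.03889169, -0.01101502]), 'opening': 1.0003277531037558}
scene [[373.7861264822661, 0.0, 317.83142279178617], [0.0, 373.7861264822661, 202.52726739479255], [0.0, 0.0, 1.0]] [1.321 0.212 0.645] [[-0.256, 0.966, -0.019], [0.565, 0.134, -0.814], [-0.784, -0.219, -0.581]]
side [[389.0080137900593, 0.0, 320.86097276453205], [0.0, 389.0080137900593, 201.4918740689046], [0.0, 0.0, 1.0]] [0.095 0.943 0.686] [[-0.912, -0.41, 0.002], [-0.214, 0.472, -0.855], [0.35, -0.78, -0.518]]
wrist [[358.1906695095328, 0.0, 319.1601219339704], [0.0, 358.1906695095328, 204.88830978312075], [0.0, 0.0, 1.0]] [0.674 0.073 0.372] [[1.0, -0.0, -0.002], [0.0, -0.958, 0.287], [-0.002, -0.287, -0.958]]
```

View pics/scene0.png

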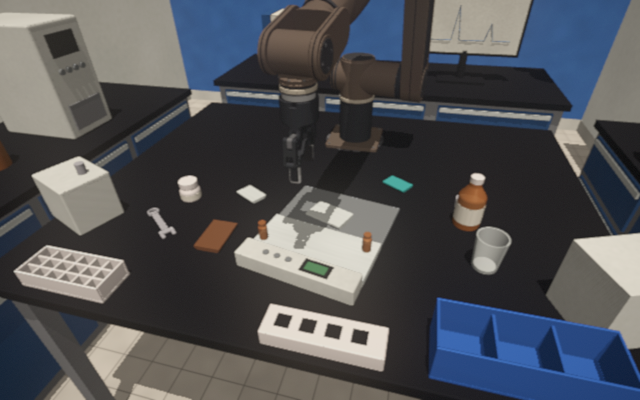

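View pics/side0.png

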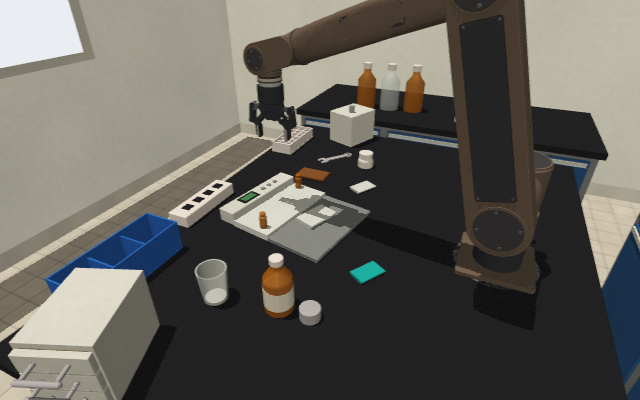

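View pics/wrist0.png

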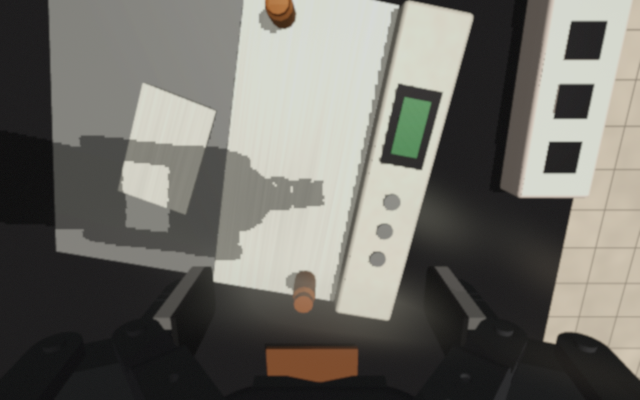

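The candidates like the plate are:
- brown at scene (216,235)
- turquoise at scene (398,184)
- small silver at scene (251,194), on the bench
- silver at scene (330,213), on the landing

The last one fits: it is neither brown nor turquoise, it is the larger silver one, and it lies on the landing. I'll confirm it with a crop and measure.

```bash
cat > h.py <<'E'
import numpy as np,cv2
def ray(c,p,z):
    K=c["camera_matrix"];R=c["R"];t=c["t"]
    o=-R.T@t;d=R.T@np.linalg.inv(K)@np.array([p[0],p[1],1.0]);return o+d*(z-o[2])/d[2]
def proj(c,X):
    v=c["R"]@np.asarray(X,float)+c["t"];u=c["camera_matrix"]@v;return u[:2]/u[2]
E
python3 - <<'E'
from h import *
w=dict(np.load("wrist0.npz"));s=dict(np.load("scene0.npz"))
for n,p in zip("abcd",[(143,83),(216,110),(185,214),(118,190)]): print("plate",n,ray(w,p,.024).round(4))
for p in [(243,0),(229,130),(214,275),(214,283)]: print("stepedge",ray(w,p,.021).round(4))
for p in [(228,141),(213,274)]: print("stepbot",ray(w,p,.012).round(4))
for p in [(49,0),(56,250)]: print("landing",ray(w,p,.012).round(4))
for p in [(399,10),(332,300)]: print("deckback",ray(w,p,.021).round(4))
print("small",[ray(s,p,.01).round(3) for p in [(237,193),(250,186),(266,194),(254,203)]])
a=cv2.resize(w["img"][40:260,40:300],None,fx=3,fy=2.7,interpolation=cv2.INTER_CUBIC)[:, :, ::-1];cv2.imwrite("pics/crop1.png",a[:600,:800])
a=cv2.resize(s["img"][170:270,200:410],None,fx=3.8,fy=3.8,interpolation=cv2.INTER_CUBIC)[:, :, ::-1];cv2.imwrite("pics/crop2.png",a)
E
```

```text
plate a [0.5103 0.0863 0.024 ]
plate b [0.5756 0.0622 0.024 ]
plate c [ 0.5353 -0.0408  0.024 ]
plate d [ 0.4707 -0.0155  0.024 ]
stepedge [0.6062 0.1551 0.021 ]
stepedge [0.5858 0.0435 0.021 ]
stepedge [ 0.5582 -0.1116  0.021 ]
stepedge [ 0.5574 -0.1213  0.021 ]
stepbot [0.5818 0.0319 0.012 ]
stepbot [ 0.5542 -0.1151  0.012 ]
landing [0.4301 0.1574 0.012 ]
landing [ 0.385  -0.0862  0.012 ]
deckback [0.743  0.1472 0.021 ]
deckback [ 0.6869 -0.1423  0.021 ]
small [array([ 0.472, -0.281,  0.01 ]), array([ 0.427, -0.257,  0.01 ]), array([ 0.457, -0.192,  0.01 ]), array([ 0.509, -0.209,  0.01 ])]
```

View pics/crop1.png

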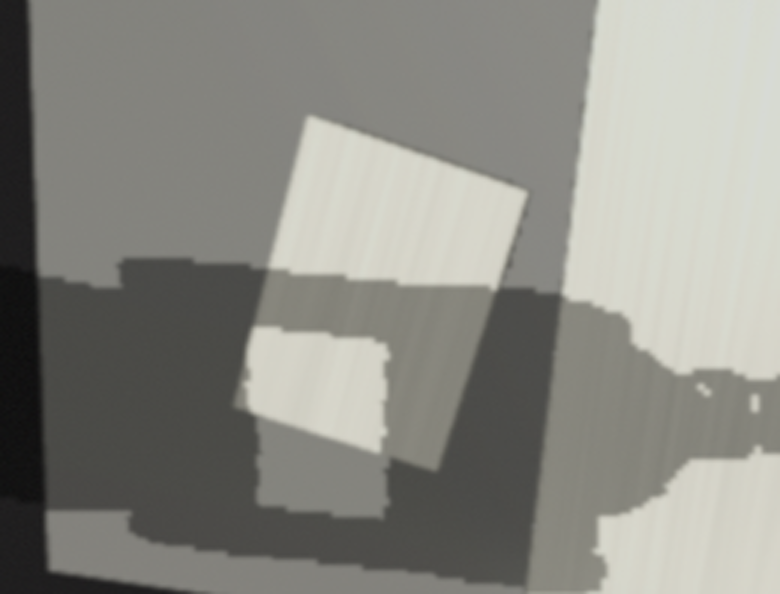

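View pics/crop2.png

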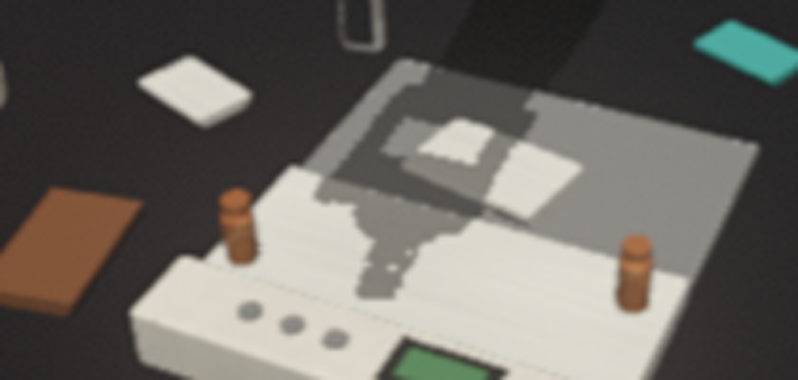

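The plate on the landing is confirmed: wrist corners (143,83), (216,110), (185,214), (118,190). It is yawed about -21°, while the step normal is about -10°. I'll turn the jaws along the step, half open, and look at the fingertips.

>>> drive_tool(series=[[[0,0,0],[-8,0,0]],[[0,0,0],[-8,0,0]],[[0,0,0],[-8,0,0]],[[0,0,0],[-8,0,0]],[[0,0,0],[-8,0,0]]], grip=0, newtons=20)

```text
time: 0.65
eef_pos: [0.6731, 0.0003, 0.2381]
tcp_rot: [0.289, 0.647, -0.291, 0.642]
contact_force: [0.0, -0.1, -1.2]
opening: 0.501
```

>>> drive_tool(series=[[[0,0,0],[-8,0,0]],[[0,0,0],[-8,0,0]],[[0,0,0],[-8,0,0]],[[0,0,0],[-8,0,0]],[[0,0,0],[-8,0,0]]])

```text
time: 1.15
eef_pos: [0.6717, 0.0005, 0.2349]
tcp_rot: [0.042, 0.71, -0.041, 0.701]
contact_force: [0.4, 0.4, 0.5]
opening: 0.502
```

```bash
cat >> h.py <<'E'
from scipy.spatial.transform import Rotation as Ro
N=np.array([.984,-.178,0]);T=np.array([.178,.984,0]);Z=np.array([0,0,1.])
def st(ctrl):
    s=ctrl.get_state();p=s["eef_pos"];R=Ro.from_quat(s["tcp_rot"]).as_matrix()
    print("t",round(s["time"],2),"xyz",p.round(4),"ntz",np.round([N@p,T@p,p[2]],4),"open",round(s["opening"],3))
    for i,n in enumerate("xyz"): print(" tool",n,"in ntz",np.round([N@R[:,i],T@R[:,i],R[2,i]],3))
    f=s["contact_force"];print(" F ntz",np.round([N@f,T@f,f[2]],2), "q",s["qpos"].round(2))
    return s,p,R
def go(ctrl,n,t,z):
    s,p,R=st(ctrl);d=N*n+T*t+Z*z-p
    print("need tool shift units",(R.T@d/.05).round(3))
def snap(ctrl,name,tag,box=None):
    c=ctrl.read_camera(name);a=c["img"][:,:,::-1];np.savez(f"{tag}.npz",**c)
    if box: 
        x0,y0,x1,y1=box;a=a[y0:y1,x0:x1];f=min(790/(x1-x0),590/(y1-y0));a=cv2.resize(a,None,fx=f,fy=f,interpolation=cv2.INTER_CUBIC)
    cv2.imwrite(f"pics/{tag}.png",a);return c
E
python3 - <<'E'
from plant import ctrl
from h import *
go(ctrl,.443,.122,.12)
snap(ctrl,"wrist","w1");snap(ctrl,"side","s1",(220,30,320,150));snap(ctrl,"scene","c1",(250,90,330,190))
E
```

```text
t 1.15 xyz [6.717e-01 5.000e-04 2.349e-01] ntz [0.6608 0.1201 0.2349] open 0.502
 tool x in ntz [-0.013 -0.    -1.   ]
 tool y in ntz [-0.061  0.998  0.   ]
 tool z in ntz [ 0.998  0.061 -0.013]
 F ntz [0.33 0.51 0.46] q [-0.15  0.29  1.58 -0.    1.28 -1.6 ]
need tool shift units [ 2.352  0.305 -4.317]
```

View pics/w1.png

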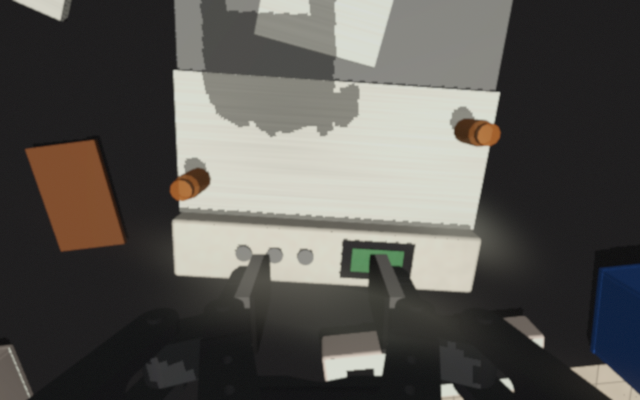

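View pics/s1.png

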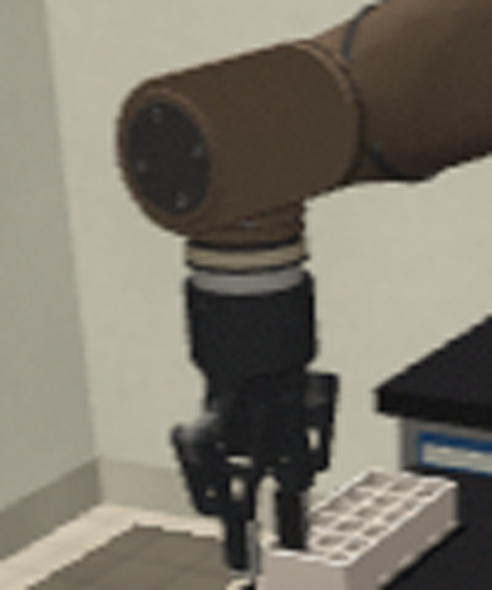

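View pics/c1.png

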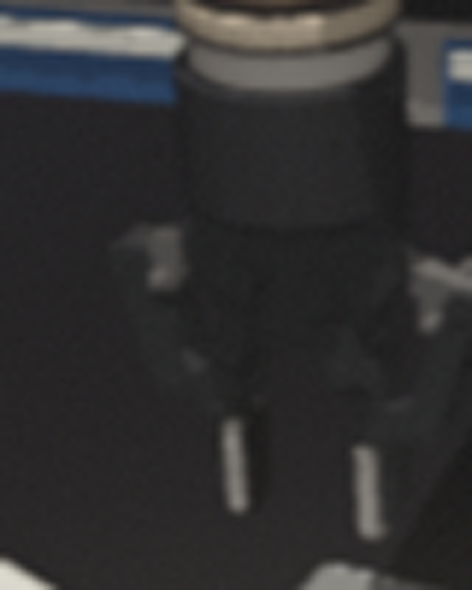

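The half-open fingers are thin in the jaw direction (tips at about (258,258) and (385,258)). The whole step edge, (174,70) to (498,91), is now in view, so I'll refine the step from it.

```bash
python3 - <<'E'
from h import *
c=dict(np.load("w1.npz"))
a=ray(c,(174,70),.021);b=ray(c,(498,91),.021);d=a-b
print(a,b,np.linalg.norm(d),"yaw of n",np.degrees(np.arctan2(d[1],d[0])), (a+b)/2)
for p in [a,b]: print(N@p,T@p)
g=c["img"];cv2.imwrite("pics/w1z.png",cv2.resize(g[0:150,150:520,::-1],None,fx=2.1,fy=2.1,interpolation=cv2.INTER_CUBIC))
E
```

```text
[ 0.55608156 -0.11819017  0.021     ] [0.60893848 0.17409351 0.021     ] 0.29702458209055294 yaw of n -100.25064823839044 [0.58251002 0.02795167 0.021     ]
0.5682221084942669 -0.017316610887633897
0.5682068171103839 0.2796990599381648
```

View pics/w1z.png

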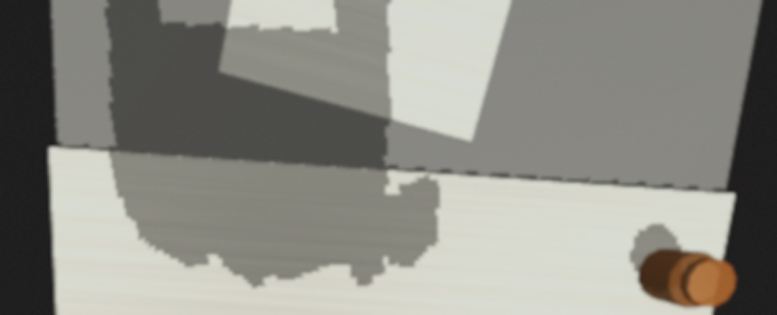

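>>> drive_tool(series=[[[0,0.06,-0.86],[3.5,0,0]],[[0.2,0.05,-0.86],[0,0,0]],[[0.6,0.05,-0.86],[0,0,0]],[[0.7,0.05,-0.86],[0,0,0]],[[0.7,0.05,-0.86],[0,0,0]]])

```text
time: 1.8
eef_pos: [0.4716, 0.0497, 0.1341]
tcp_rot: [0.074, 0.703, -0.074, 0.703]
contact_force: [0.3, -0.2, 0.3]
opening: 0.501
```

```bash
python3 - <<'E'
from plant import ctrl
from h import *
go(ctrl,.443,.122,.05)
snap(ctrl,"wrist","w2")
E
```

```text
t 1.8 xyz [0.4716 0.0497 0.1341] ntz [0.4552 0.1329 0.1341] open 0.501
 tool x in ntz [-0.  0. -1.]
 tool y in ntz [0.031 0.999 0.   ]
 tool z in ntz [ 0.999 -0.031 -0.   ]
 F ntz [ 0.32 -0.19  0.3 ] q [-0.11 -0.04  2.15  0.    1.03 -1.47]
need tool shift units [ 1.681 -0.226 -0.238]
```

View pics/w2.png

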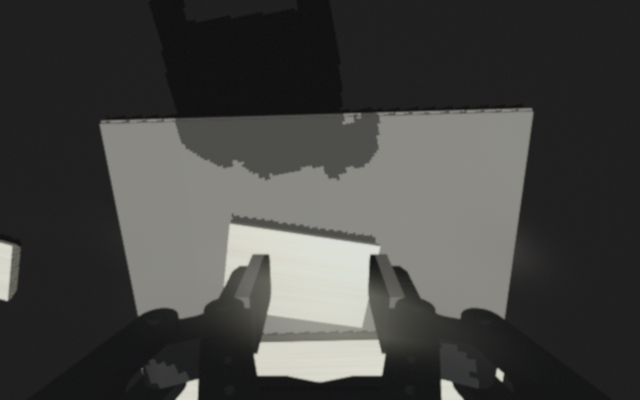

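>>> drive_tool(series=[[[0,-0.1,-0.25],[-1.8,0,0]],[[0.5,-0.1,0],[0,0,0]],[[0.6,0,0],[0,0,0]],[[0.5,0,0],[0,0,0]],[[0,0,0],[0,0,0]]])

```text
time: 2.35
eef_pos: [0.4327, 0.0468, 0.0369]
tcp_rot: [0.067, 0.716, -0.066, 0.691]
contact_force: [-0.7, 0.7, 0.9]
opening: 0.495
```

```bash
python3 - <<'E'
from plant import ctrl
from h import *
c=dict(np.load("w2.npz"))
for p in [(232,222),(378,243),(365,328)]: 
    X=ray(c,p,.024);print("near corners n,t",N@X,T@X)
go(ctrl,.443,.122,.03)
snap(ctrl,"side","s3",(200,150,420,300));snap(ctrl,"wrist","w3")
E
```

```text
near corners n,t 0.4640332492290693 0.07020412154181409
near corners n,t 0.48353762618459145 0.17460561881032902
near corners n,t 0.5552185133768284 0.16555059623810284
t 2.35 xyz [0.4327 0.0468 0.0369] ntz [0.4174 0.1231 0.0369] open 0.495
 tool x in ntz [-0.035 -0.002 -0.999]
 tool y in ntz [ 0.01   1.    -0.002]
 tool z in ntz [ 0.999 -0.01  -0.035]
 F ntz [-0.78  0.59  0.92] q [-0.13  0.07  2.26  0.    0.85 -1.51]
need tool shift units [ 0.12  -0.017  0.516]
```

View pics/s3.png

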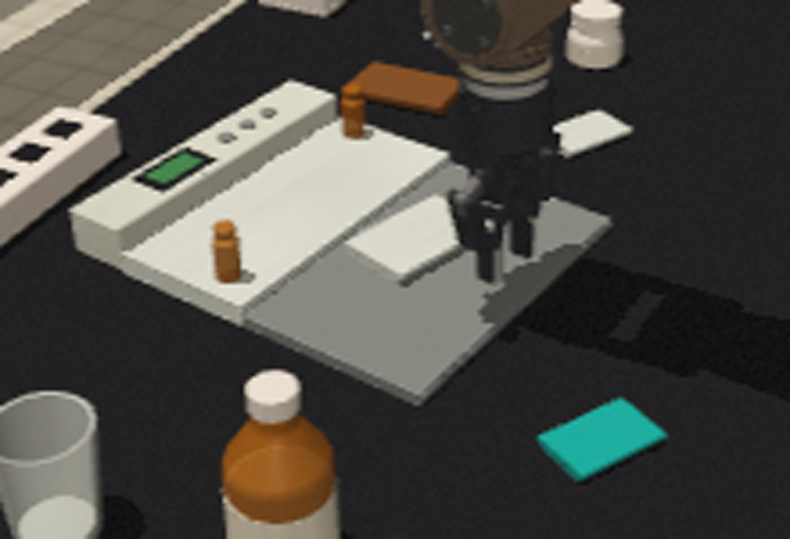

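View pics/w3.png

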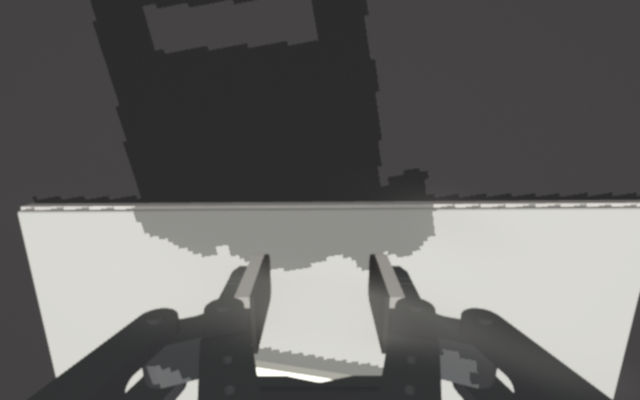

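>>> drive_tool(series=[[[0,0,0.1],[0,-2,0]],[[0.12,0,0.1],[0,0,0]],[[0.1,0,0],[0,0,0]],[[0,0,0],[0,0,0]]])

```text
time: 2.85
eef_pos: [0.4516, 0.0439, 0.034]
tcp_rot: [0.066, 0.698, -0.068, 0.71]
contact_force: [0.4, 0.2, 0.2]
opening: 0.499
```

```bash
python3 - <<'E'
from plant import ctrl
from h import *
go(ctrl,.443,.122,.023)
E
```

```text
t 2.85 xyz [0.4516 0.0439 0.034 ] ntz [0.4366 0.1236 0.034 ] open 0.499
 tool x in ntz [ 0.018 -0.001 -1.   ]
 tool y in ntz [ 0.012  1.    -0.001]
 tool z in ntz [ 1.    -0.012  0.018]
 F ntz [0.41 0.26 0.18] q [-0.13  0.09  2.25 -0.    0.79 -1.5 ]
need tool shift units [ 0.222 -0.03   0.124]
```

>>> drive_tool(series=[[[0.12,0,0],[-0.6,0,0]],[[0.1,0,0],[0,0,0]],[[0.05,0,0],[0,0,0]],[[0,0,0],[0,0,0]]])

```text
time: 3.25
eef_pos: [0.4532, 0.0437, 0.0212]
tcp_rot: [0.062, 0.698, -0.064, 0.71]
contact_force: [-0.7, -1.2, 4.6]
opening: 0.503
```

>>> drive_tool(series=[[[-0.05,0,0],[0,0,0]],[[0,0,0],[0,0,0]]])

```text
time: 3.45
eef_pos: [0.453, 0.0438, 0.0235]
tcp_rot: [0.063, 0.698, -0.064, 0.71]
contact_force: [-0.1, 0.0, 0.0]
opening: 0.5
```

>>> drive_tool(series=[[[0,0,0],[0,0,0]]])

```text
time: 3.55
eef_pos: [0.4528, 0.0438, 0.0233]
tcp_rot: [0.063, 0.698, -0.064, 0.71]
contact_force: [0.3, -0.8, 0.2]
opening: 0.5
```

>>> drive_tool(series=[[[0,0,0.1],[0,0,0]],[[0,0,0.1],[0,0,0]],[[0,0,0.1],[0,0,0]],[[0,0,0.1],[0,0,0]],[[0,0,0.1],[0,0,0]]])

```text
time: 4.05
eef_pos: [0.4784, 0.0391, 0.0231]
tcp_rot: [0.063, 0.699, -0.064, 0.709]
contact_force: [-1.6, 0.8, 0.5]
opening: 0.5
```

```bash
python3 - <<'E'
from plant import ctrl
from h import *
go(ctrl,.487,.122,.0235)
snap(ctrl,"wrist","w4");snap(ctrl,"side","s4",(230,170,400,280))
E
```

```text
t 4.05 xyz [0.4784 0.0391 0.0231] ntz [0.4637 0.1236 0.0231] open 0.5
 tool x in ntz [ 0.015 -0.001 -1.   ]
 tool y in ntz [ 0.001  1.    -0.001]
 tool z in ntz [ 1.    -0.001  0.015]
 F ntz [-1.67  0.49  0.46] q [-0.13  0.16  2.18 -0.    0.78 -1.52]
need tool shift units [-0.001 -0.032  0.465]
```

View pics/w4.png

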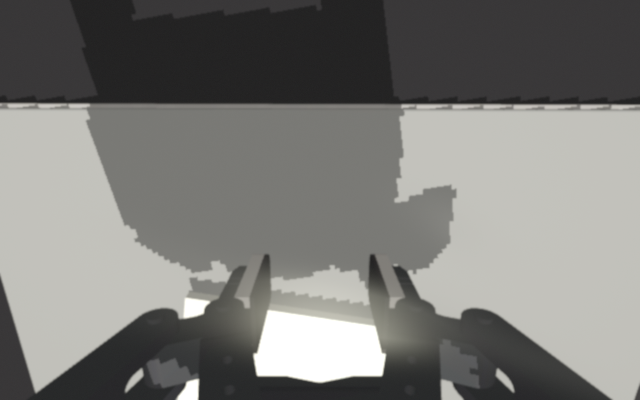

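View pics/s4.png

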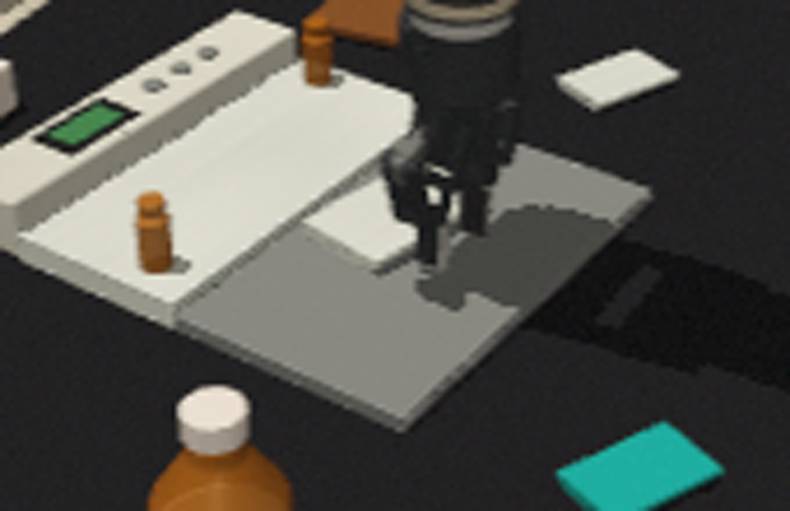

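In the wrist view the near edge runs from (186,298) to about (385,322), and the right finger is touching it and rotating it. I'll keep pushing.

>>> drive_tool(series=[[[0,0,0.09],[0,0,0]],[[0,0,0.09],[0,0,0]],[[0,0,0.09],[0,0,0]],[[0,0,0.06],[0,0,0]]])

```text
time: 4.55
eef_pos: [0.4944, 0.036, 0.0228]
tcp_rot: [0.063, 0.7, -0.064, 0.708]
contact_force: [-1.9, 0.2, 1.0]
opening: 0.501
```

```bash
python3 - <<'E'
from plant import ctrl
from h import *
go(ctrl,.487,.122,.0235)
snap(ctrl,"wrist","w5");snap(ctrl,"side","s5",(230,170,400,280))
E
```

```text
t 4.55 xyz [0.4944 0.036  0.0228] ntz [0.4801 0.1234 0.0228] open 0.501
 tool x in ntz [ 0.012 -0.002 -1.   ]
 tool y in ntz [ 0.001  1.    -0.002]
 tool z in ntz [ 1.    -0.001  0.012]
 F ntz [-1.87 -0.13  0.99] q [-0.13  0.2   2.15 -0.    0.79 -1.52]
need tool shift units [-0.011 -0.029  0.137]
```

View pics/w5.png

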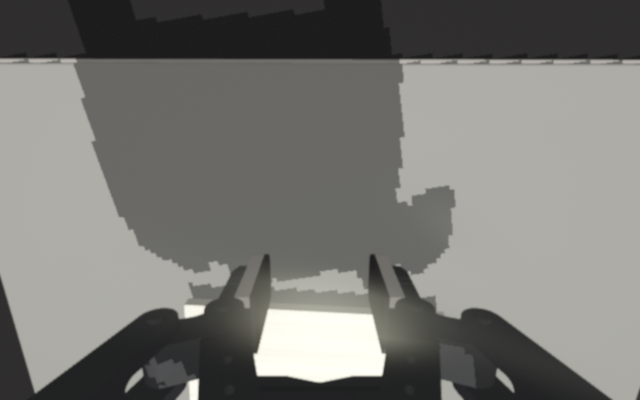

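View pics/s5.png

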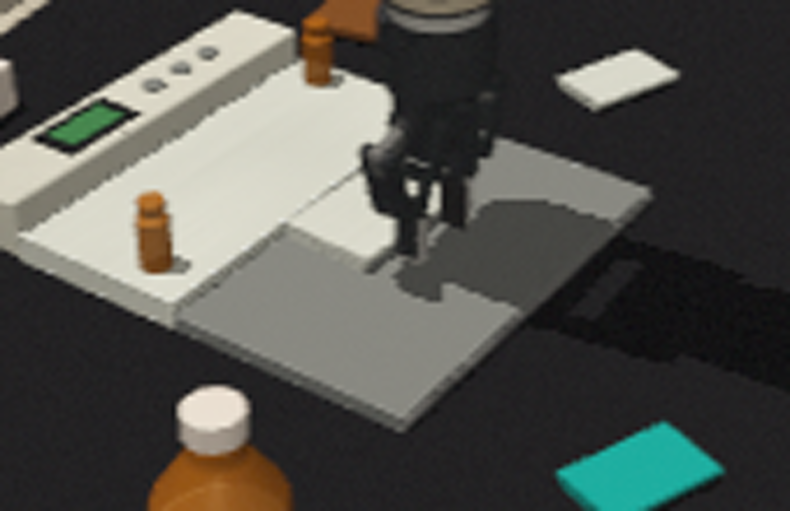

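The near edge is almost square, from (186,303) to (385,313). I'll close the rest gently and watch the force.

>>> drive_tool(series=[[[-0.01,0,0.06],[0,0,0]],[[-0.01,0,0.05],[0,0,0]]])

```text
time: 4.85
eef_pos: [0.5002, 0.035, 0.0238]
tcp_rot: [0.063, 0.7, -0.064, 0.709]
contact_force: [-0.5, -0.8, -0.6]
opening: 0.5
```

>>> drive_tool(series=[[[0,0,0.05],[0,0,0]]])

```text
time: 4.95
eef_pos: [0.5028, 0.0346, 0.0238]
tcp_rot: [0.063, 0.7, -0.064, 0.709]
contact_force: [-1.5, -1.3, 0.3]
opening: 0.503
```

>>> drive_tool(series=[[[0,0,0.05],[0,0,0]]])

```text
time: 5.05
eef_pos: [0.5031, 0.0346, 0.0234]
tcp_rot: [0.063, 0.703, -0.064, 0.706]
contact_force: [-10.7, 0.9, 8.1]
opening: 0.502
```

>>> drive_tool(series=[[[0,0,-0.03],[0,0,0]]])

```text
time: 5.15
eef_pos: [0.5019, 0.0349, 0.0236]
tcp_rot: [0.063, 0.702, -0.064, 0.706]
contact_force: [0.1, 0.3, -0.1]
opening: 0.502
```

```bash
python3 - <<'E'
from plant import ctrl
from h import *
go(ctrl,.487,.122,.0235)
snap(ctrl,"wrist","w6");snap(ctrl,"side","s6",(230,170,400,280));snap(ctrl,"scene","c6",(230,150,430,300))
E
```

```text
t 5.15 xyz [0.5019 0.0349 0.0236] ntz [0.4877 0.1237 0.0236] open 0.502
 tool x in ntz [ 0.005 -0.001 -1.   ]
 tool y in ntz [ 0.001  1.    -0.001]
 tool z in ntz [ 1.    -0.001  0.005]
 F ntz [ 0.03  0.34 -0.11] q [-0.13  0.21  2.12 -0.    0.8  -1.52]
need tool shift units [ 0.001 -0.033 -0.014]
```

View pics/w6.png

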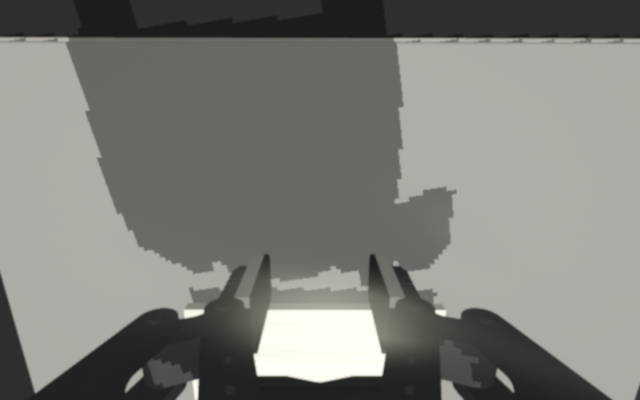

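View pics/s6.png

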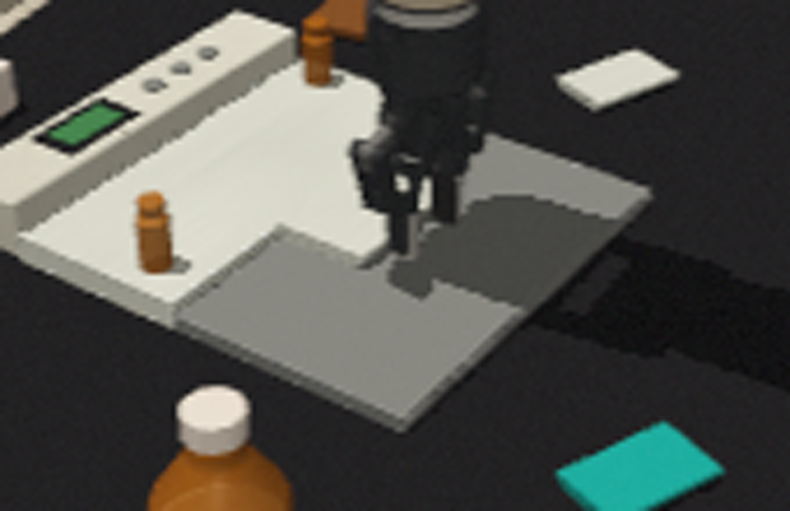

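View pics/c6.png

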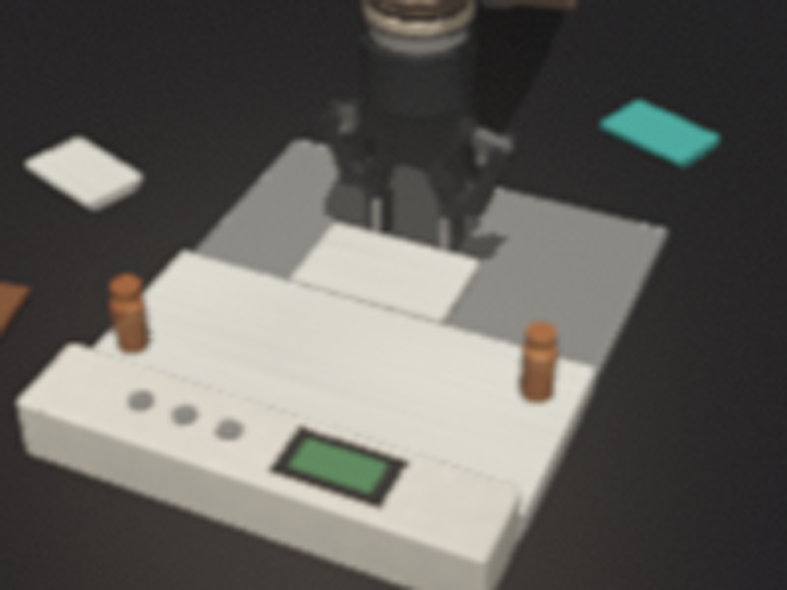

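The plate is flat and square against the step: the near edge is level at rows 305–310, and the far edge merges with the step line. Next I'll back off a few millimetres and lean the tool so the tips lead.

>>> drive_tool(series=[[[-0.02,0,-0.12],[0,0,0]],[[-0.03,0,0],[0,-5,0]],[[-0.02,0,0],[0,-4.5,0]],[[0,0,0],[0,0,0]]])

```text
time: 5.7
eef_pos: [0.4972, 0.0357, 0.0281]
tcp_rot: [0.057, 0.637, -0.069, 0.765]
contact_force: [-0.1, 0.4, 0.6]
opening: 0.505
```

```bash
python3 - <<'E'
from plant import ctrl
from h import *
go(ctrl,.482,.1235,.0242)
E
```

```text
t 5.7 xyz [0.4972 0.0357 0.0281] ntz [0.4829 0.1236 0.0281] open 0.505
 tool x in ntz [ 0.181 -0.001 -0.983]
 tool y in ntz [ 0.001  1.    -0.001]
 tool z in ntz [ 0.983 -0.001  0.181]
 F ntz [-0.19  0.38  0.65] q [-0.13  0.12  2.23 -0.02  0.61 -1.5 ]
need tool shift units [ 0.073 -0.002 -0.033]
```

>>> drive_tool(series=[[[0.08,0,-0.05],[0,0,0]],[[0,0,0],[0,0,0]]])

```text
time: 5.9
eef_pos: [0.4958, 0.0359, 0.024]
tcp_rot: [0.057, 0.638, -0.069, 0.765]
contact_force: [0.1, -0.3, 0.1]
opening: 0.498
```

>>> drive_tool(series=[[[0.01,0,0.05],[0,0,0]]])

```text
time: 6.0
eef_pos: [0.4987, 0.0354, 0.0241]
tcp_rot: [0.057, 0.638, -0.069, 0.765]
contact_force: [0.2, -0.2, -0.0]
opening: 0.498
```

>>> drive_tool(series=[[[0.01,0,0.05],[0,0,0]]])

```text
time: 6.1
eef_pos: [0.5018, 0.0348, 0.0241]
tcp_rot: [0.057, 0.638, -0.069, 0.765]
contact_force: [1.2, 0.7, -0.4]
opening: 0.496
```

>>> drive_tool(series=[[[0,0,0.04],[0,0,0]]])

```text
time: 6.2
eef_pos: [0.5024, 0.0347, 0.0238]
tcp_rot: [0.057, 0.64, -0.069, 0.763]
contact_force: [-10.6, 2.7, 6.8]
opening: 0.5
```

>>> drive_tool(series=[[[-0.07,0,0.03],[0,0,0]]])

```text
time: 6.3
eef_pos: [0.5022, 0.0347, 0.0266]
tcp_rot: [0.058, 0.642, -0.069, 0.762]
contact_force: [-1.9, 0.4, -1.4]
opening: 0.502
```

>>> drive_tool(series=[[[-0.07,0,0.03],[0,0,0]]])

```text
time: 6.4
eef_pos: [0.5024, 0.0347, 0.0298]
tcp_rot: [0.058, 0.643, -0.069, 0.761]
contact_force: [-1.7, 0.8, -0.9]
opening: 0.502
```

```bash
python3 - <<'E'
from plant import ctrl
from h import *
st(ctrl)
snap(ctrl,"wrist","w7");snap(ctrl,"side","s7",(260,190,360,260))
E
```

```text
t 6.4 xyz [0.5024 0.0347 0.0298] ntz [0.4881 0.1235 0.0298] open 0.502
 tool x in ntz [ 0.167 -0.002 -0.986]
 tool y in ntz [ 0.002  1.    -0.001]
 tool z in ntz [ 0.986 -0.001  0.167]
 F ntz [-1.77  0.46 -0.93] q [-0.13  0.13  2.21 -0.02  0.63 -1.51]
```

View pics/w7.png

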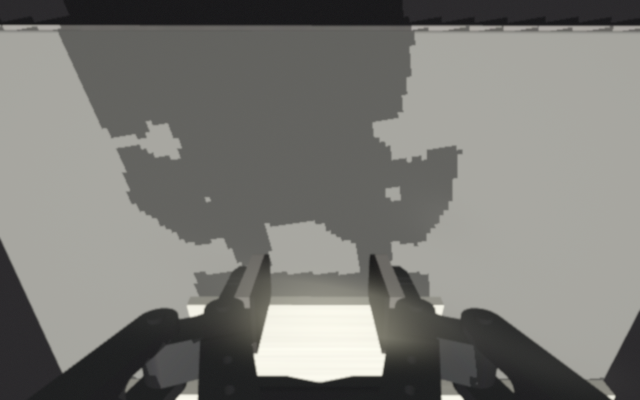

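View pics/s7.png

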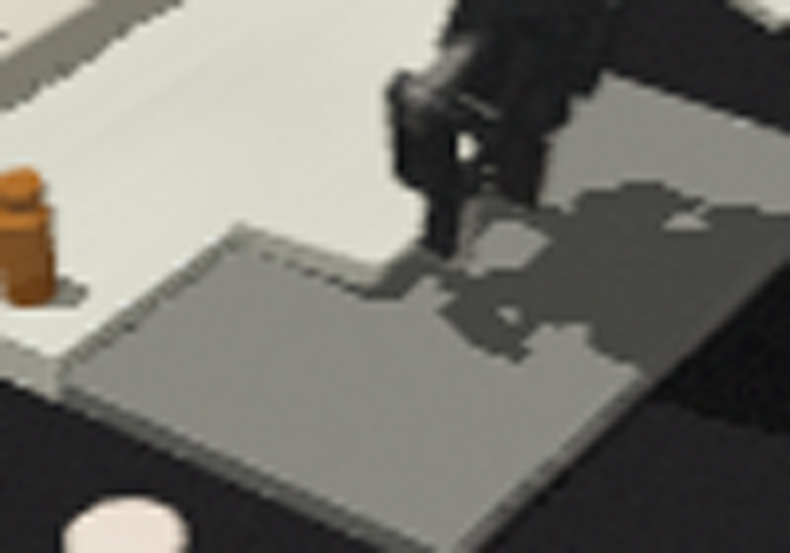

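Fz is about -0.9 N and the side view shows the near edge off the landing, so it is tipping. I'll follow the arc.

>>> drive_tool(series=[[[-0.075,0,0.037],[0,0,0]],[[-0.075,0,0.037],[0,0,0]],[[-0.075,0,0.04],[0,0,0]]])

```text
time: 6.8
eef_pos: [0.5042, 0.0343, 0.0415]
tcp_rot: [0.058, 0.645, -0.069, 0.759]
contact_force: [-3.5, 0.8, 0.8]
opening: 0.502
```

>>> drive_tool(series=[[[-0.08,0,0.055],[0,0,0]],[[-0.08,0,0.055],[0,0,0]]])

```text
time: 7.0
eef_pos: [0.5071, 0.0338, 0.0506]
tcp_rot: [0.058, 0.646, -0.069, 0.758]
contact_force: [-4.1, 0.7, 0.5]
opening: 0.495
```

```bash
python3 - <<'E'
from plant import ctrl
from h import *
st(ctrl)
snap(ctrl,"wrist","w8");snap(ctrl,"side","s8",(250,170,370,250))
E
```

```text
t 7.0 xyz [0.5071 0.0338 0.0506] ntz [0.493  0.1235 0.0506] open 0.495
 tool x in ntz [ 0.159 -0.002 -0.987]
 tool y in ntz [ 0.001  1.    -0.002]
 tool z in ntz [ 0.987 -0.001  0.159]
 F ntz [-4.18 -0.04  0.5 ] q [-0.13  0.1   2.19 -0.02  0.69 -1.51]
```

View pics/w8.png

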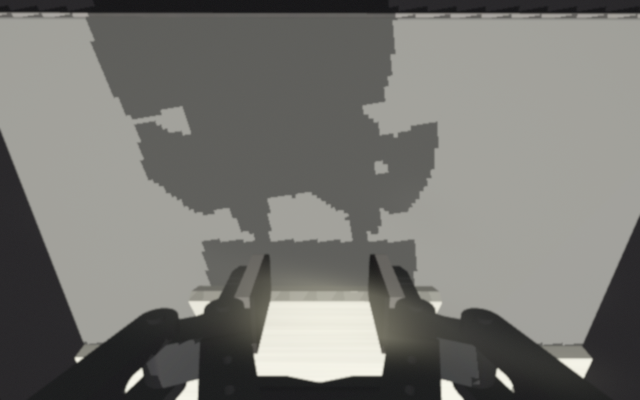

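View pics/s8.png

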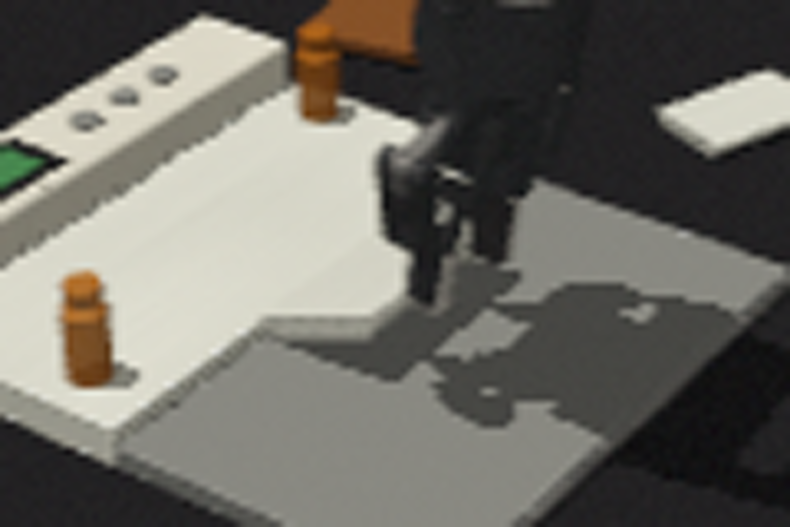

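>>> drive_tool(series=[[[-0.087,0,0.077],[0,0,0]],[[-0.082,0,0.082],[0,0,0]],[[-0.077,0,0.087],[0,0,0]]])

```text
time: 7.4
eef_pos: [0.5151, 0.0324, 0.0658]
tcp_rot: [0.058, 0.649, -0.069, 0.755]
contact_force: [-7.4, 0.3, 3.6]
opening: 0.499
```

>>> drive_tool(series=[[[-0.072,0,0.093],[0,0,0]],[[-0.067,0,0.098],[0,0,0]]])

```text
time: 7.6
eef_pos: [0.5233, 0.0309, 0.0762]
tcp_rot: [0.058, 0.65, -0.069, 0.755]
contact_force: [-5.4, 0.9, 4.4]
opening: 0.497
```

```bash
python3 - <<'E'
from plant import ctrl
from h import *
st(ctrl)
snap(ctrl,"wrist","w9");snap(ctrl,"side","s9",(240,160,360,240))
E
```

```text
t 7.6 xyz [0.5233 0.0309 0.0762] ntz [0.5095 0.1236 0.0762] open 0.497
 tool x in ntz [ 0.148 -0.003 -0.989]
 tool y in ntz [ 0.001  1.    -0.003]
 tool z in ntz [ 0.989 -0.001  0.149]
 F ntz [-5.47 -0.04  4.4 ] q [-0.13  0.09  2.14 -0.01  0.76 -1.51]
```

View pics/w9.png

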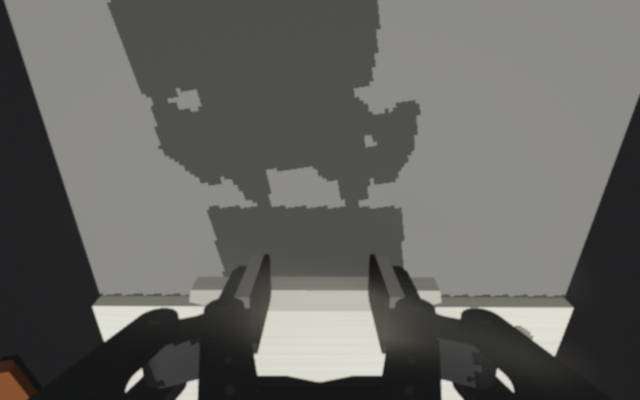

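View pics/s9.png

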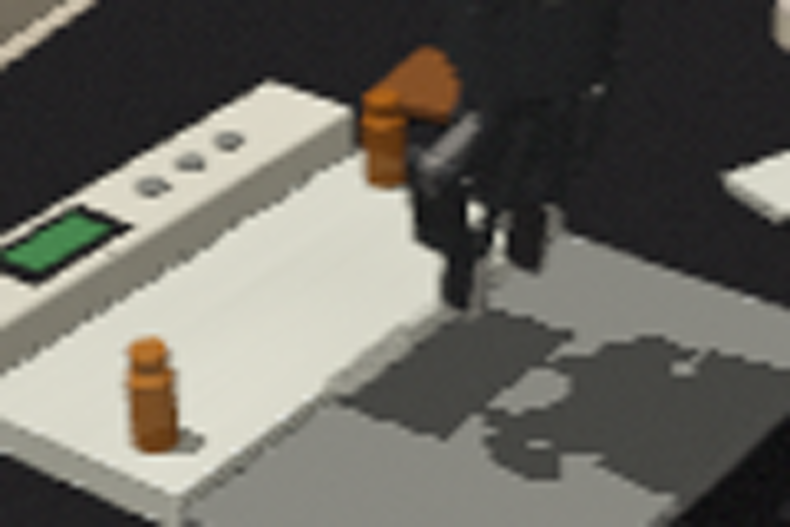

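>>> drive_tool(series=[[[-0.06,0,0.085],[0,0,0]],[[-0.055,0,0.09],[0,0,0]],[[-0.05,0,0.095],[0,0,0]]])

```text
time: 8.0
eef_pos: [0.5415, 0.0276, 0.0923]
tcp_rot: [0.057, 0.644, -0.069, 0.76]
contact_force: [0.7, 0.2, -0.2]
opening: 0.497
```

```bash
python3 - <<'E'
from plant import ctrl
from h import *
st(ctrl)
snap(ctrl,"wrist","w10");snap(ctrl,"side","s10",(240,160,360,240))
E
```

```text
t 8.0 xyz [0.5415 0.0276 0.0923] ntz [0.5279 0.1235 0.0923] open 0.497
 tool x in ntz [ 0.163 -0.003 -0.987]
 tool y in ntz [ 0.001  1.    -0.003]
 tool z in ntz [ 0.987 -0.     0.163]
 F ntz [ 0.71  0.31 -0.24] q [-0.13  0.1   2.1  -0.01  0.78 -1.51]
```

View pics/w10.png

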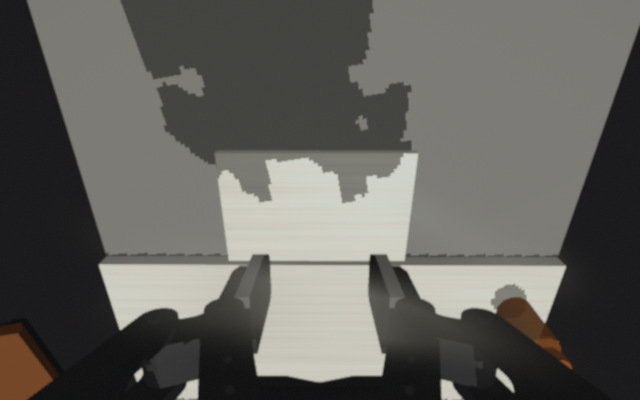

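View pics/s10.png

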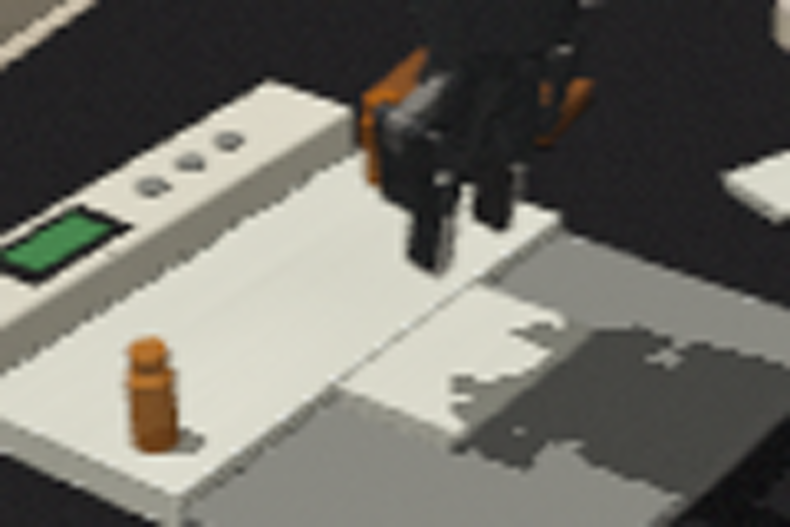

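The tip rose too steeply and slipped over the bevel, and the plate dropped back onto the landing. Its near edge is at (216–418,153), still square by the step. I'll measure it and retry on a lower path.

```bash
python3 - <<'E'
from plant import ctrl
from h import *
c=dict(np.load("w10.npz"))
for p in [(216,152),(418,153)]: X=ray(c,p,.024);print("near",N@X,T@X)
for p in [(228,259),(406,261)]: X=ray(c,p,.024);print("far",N@X,T@X)
X=ray(c,(480,264),.021);print("step",N@X)
go(ctrl,.476,.1235,.07)
go(ctrl,.476,.1235,.0245)
E
```

```text
near 0.492281887423996 0.06756873669268343
near 0.4929246061367902 0.17645853544877735
far 0.5616486412591787 0.06617995873791839
far 0.5631846932517279 0.17740634150085804
step 0.5676109263466094
t 8.1 xyz [0.5421 0.0275 0.0928] ntz [0.5286 0.1235 0.0928] open 0.498
 tool x in ntz [ 0.164 -0.003 -0.986]
 tool y in ntz [ 0.001  1.    -0.002]
 tool z in ntz [ 0.986 -0.001  0.164]
 F ntz [ 0.1  -0.42 -0.03] q [-0.13  0.1   2.1  -0.01  0.78 -1.51]
need tool shift units [ 0.276 -0.    -1.112]
t 8.1 xyz [0.5421 0.0275 0.0928] ntz [0.5286 0.1235 0.0928] open 0.498
 tool x in ntz [ 0.164 -0.003 -0.986]
 tool y in ntz [ 0.001  1.    -0.002]
 tool z in ntz [ 0.986 -0.001  0.164]
 F ntz [ 0.1  -0.42 -0.03] q [-0.13  0.1   2.1  -0.01  0.78 -1.51]
need tool shift units [ 1.174  0.002 -1.262]
```

>>> drive_tool(series=[[[0,0,-0.4],[0,0,0]],[[0.1,0,-0.4],[0,0,0]],[[0.15,0,-0.4],[0,0,0]],[[0,0,-0.05],[0,0,0]],[[0,0,0],[0,0,0]]])

```text
time: 8.6
eef_pos: [0.4857, 0.0375, 0.0714]
tcp_rot: [0.057, 0.641, -0.07, 0.763]
contact_force: [0.9, 0.0, -0.4]
opening: 0.498
```

```bash
python3 - <<'E'
from plant import ctrl
from h import *
go(ctrl,.474,.1235,.0255)
E
```

```text
t 8.6 xyz [0.4857 0.0375 0.0714] ntz [0.4713 0.1233 0.0714] open 0.498
 tool x in ntz [ 0.173 -0.002 -0.985]
 tool y in ntz [ 0.002  1.    -0.002]
 tool z in ntz [ 0.985 -0.001  0.173]
 F ntz [ 0.86  0.2  -0.39] q [-0.13  0.01  2.24 -0.02  0.72 -1.5 ]
need tool shift units [ 0.915  0.005 -0.105]
```

>>> drive_tool(series=[[[0.3,0,-0.05],[0,0,0]],[[0.3,0,-0.05],[0,0,0]],[[0.2,0,-0.03],[0,0,0]],[[0,0,0],[0,0,0]]])

```text
time: 9.0
eef_pos: [0.4927, 0.0362, 0.0335]
tcp_rot: [0.057, 0.637, -0.07, 0.766]
contact_force: [-0.4, -0.2, -0.2]
opening: 0.498
```

```bash
python3 - <<'E'
from plant import ctrl
from h import *
go(ctrl,.4876,.1235,.0245)
E
```

```text
t 9.0 xyz [0.4927 0.0362 0.0335] ntz [0.4783 0.1233 0.0335] open 0.498
 tool x in ntz [ 0.183 -0.002 -0.983]
 tool y in ntz [ 0.002  1.    -0.002]
 tool z in ntz [ 0.983 -0.002  0.183]
 F ntz [-0.33 -0.26 -0.24] q [-0.13  0.1   2.24 -0.02  0.62 -1.5 ]
need tool shift units [0.211 0.005 0.149]
```

>>> drive_tool(series=[[[0.0,0,-0.1],[0,0,0]],[[0.1,0,-0.03],[0,0,0]],[[0.07,0,-0.02],[0,0,0]],[[0,0,0],[0,0,0]]])

```text
time: 9.4
eef_pos: [0.4888, 0.0369, 0.025]
tcp_rot: [0.057, 0.635, -0.07, 0.767]
contact_force: [-0.6, -0.8, -0.1]
opening: 0.499
```

>>> drive_tool(series=[[[0,0,0.06],[0,0,0]],[[0,0,0.06],[0,0,0]]])

```text
time: 9.6
eef_pos: [0.4947, 0.0359, 0.0263]
tcp_rot: [0.057, 0.635, -0.07, 0.767]
contact_force: [-0.1, 0.4, -0.2]
opening: 0.501
```

```bash
python3 - <<'E'
from plant import ctrl
from h import *
go(ctrl,.4876,.1235,.0245)
E
```

```text
t 9.6 xyz [0.4947 0.0359 0.0263] ntz [0.4804 0.1234 0.0263] open 0.501
 tool x in ntz [ 0.187 -0.002 -0.982]
 tool y in ntz [ 0.002  1.    -0.001]
 tool z in ntz [ 0.982 -0.002  0.187]
 F ntz [-0.15  0.42 -0.21] q [-0.13  0.12  2.24 -0.02  0.6  -1.5 ]
need tool shift units [0.063 0.002 0.133]
```

>>> drive_tool(series=[[[0.05,0,0.05],[0,0,0]],[[0.01,0,0.05],[0,0,0]]])

```text
time: 9.8
eef_pos: [0.5002, 0.035, 0.0244]
tcp_rot: [0.057, 0.636, -0.07, 0.767]
contact_force: [-1.1, 0.4, 0.8]
opening: 0.501
```

>>> drive_tool(series=[[[0.01,0,0.045],[0,0,0]]])

```text
time: 9.9
eef_pos: [0.5022, 0.0346, 0.0242]
tcp_rot: [0.057, 0.636, -0.07, 0.766]
contact_force: [-6.0, 0.6, 6.3]
opening: 0.502
```

>>> drive_tool(series=[[[0.01,0,0.04],[0,0,0]]])

```text
time: 10.0
eef_pos: [0.5024, 0.0346, 0.0234]
tcp_rot: [0.057, 0.639, -0.07, 0.764]
contact_force: [-11.2, 2.2, 11.0]
opening: 0.499
```

Flat against the step again, with about 11 N of push. Lifting again.

>>> drive_tool(series=[[[-0.07,0,0.02],[0,0,0]],[[-0.07,0,0.03],[0,0,0]],[[-0.075,0,0.035],[0,0,0]],[[-0.075,0,0.037],[0,0,0]],[[-0.075,0,0.037],[0,0,0]]])

```text
time: 10.5
eef_pos: [0.5041, 0.0343, 0.0415]
tcp_rot: [0.057, 0.642, -0.07, 0.761]
contact_force: [-2.4, 0.9, -0.7]
opening: 0.496
```

>>> drive_tool(series=[[[-0.08,0,0.045],[0,0,0]],[[-0.08,0,0.055],[0,0,0]],[[-0.08,0,0.055],[0,0,0]]])

```text
time: 10.8
eef_pos: [0.5091, 0.0334, 0.0555]
tcp_rot: [0.057, 0.643, -0.07, 0.76]
contact_force: [-2.8, -0.2, 0.6]
opening: 0.5
```

```bash
python3 - <<'E'
from plant import ctrl
from h import *
go(ctrl,.5067,.1235,.071)
snap(ctrl,"side","s11",(250,170,370,250))
E
```

```text
t 10.8 xyz [0.5091 0.0334 0.0555] ntz [0.495  0.1234 0.0555] open 0.5
 tool x in ntz [ 0.166 -0.002 -0.986]
 tool y in ntz [ 0.002  1.    -0.002]
 tool z in ntz [ 0.986 -0.001  0.166]
 F ntz [-2.77 -0.68  0.56] q [-0.13  0.1   2.19 -0.02  0.69 -1.51]
need tool shift units [-0.267  0.001  0.282]
```

View pics/s11.png

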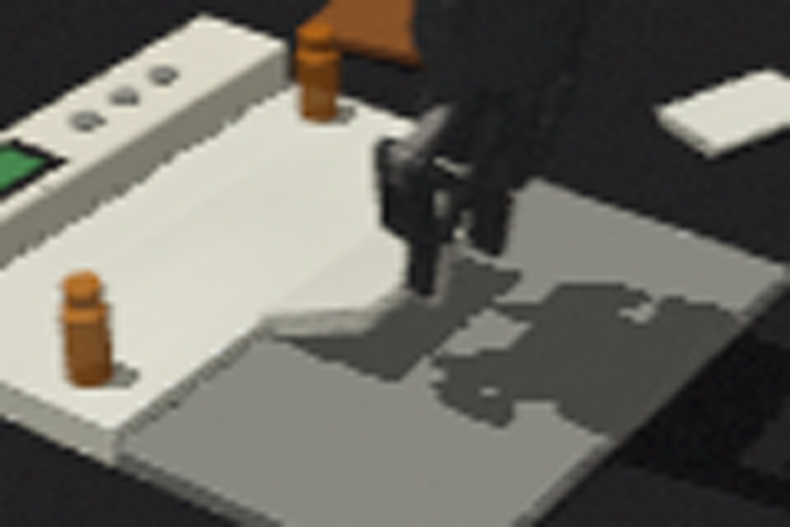

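>>> drive_tool(series=[[[-0.07,0,0.076],[0,0,0]],[[-0.065,0,0.08],[0,0,0]],[[-0.06,0,0.085],[0,0,0]]])

```text
time: 11.15
eef_pos: [0.5166, 0.032, 0.0679]
tcp_rot: [0.057, 0.647, -0.069, 0.757]
contact_force: [-7.4, 1.7, 5.2]
opening: 0.498
```

```bash
python3 - <<'E'
from plant import ctrl
from h import *
go(ctrl,.518,.1235,.079)
E
```

```text
t 11.15 xyz [0.5166 0.032  0.0679] ntz [0.5027 0.1235 0.0679] open 0.498
 tool x in ntz [ 0.156 -0.003 -0.988]
 tool y in ntz [ 0.002  1.    -0.003]
 tool z in ntz [ 0.988 -0.001  0.156]
 F ntz [-7.63  0.33  5.21] q [-0.13  0.09  2.16 -0.02  0.73 -1.51]
need tool shift units [-0.171  0.     0.337]
```

>>> drive_tool(series=[[[-0.076,0,0.093],[0,0,0]],[[-0.066,0,0.1],[0,0,0]]])

```text
time: 11.35
eef_pos: [0.5247, 0.0305, 0.0776]
tcp_rot: [0.057, 0.648, -0.069, 0.756]
contact_force: [-5.1, 0.6, 4.1]
opening: 0.5
```

```bash
python3 - <<'E'
from plant import ctrl
from h import *
go(ctrl,.518,.1235,.079)
snap(ctrl,"wrist","w12")
snap(ctrl,"side","s12",(240,160,360,240))
E
```

```text
t 11.35 xyz [0.5247 0.0305 0.0776] ntz [0.5108 0.1235 0.0776] open 0.5
 tool x in ntz [ 0.154 -0.003 -0.988]
 tool y in ntz [ 0.001  1.    -0.003]
 tool z in ntz [ 0.988 -0.001  0.154]
 F ntz [-5.16 -0.28  4.09] q [-0.13  0.09  2.14 -0.02  0.75 -1.51]
need tool shift units [-0.005  0.001  0.145]
```

View pics/w12.png

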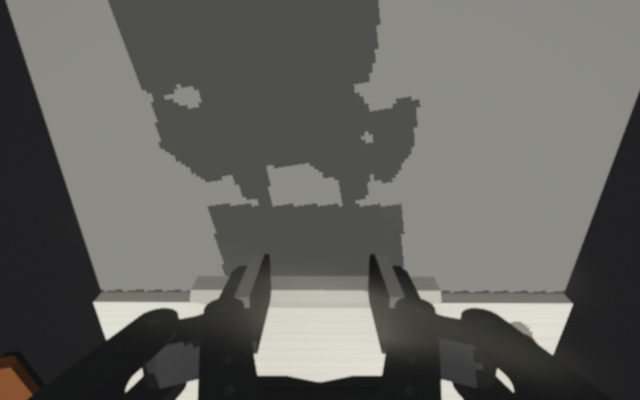

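View pics/s12.png

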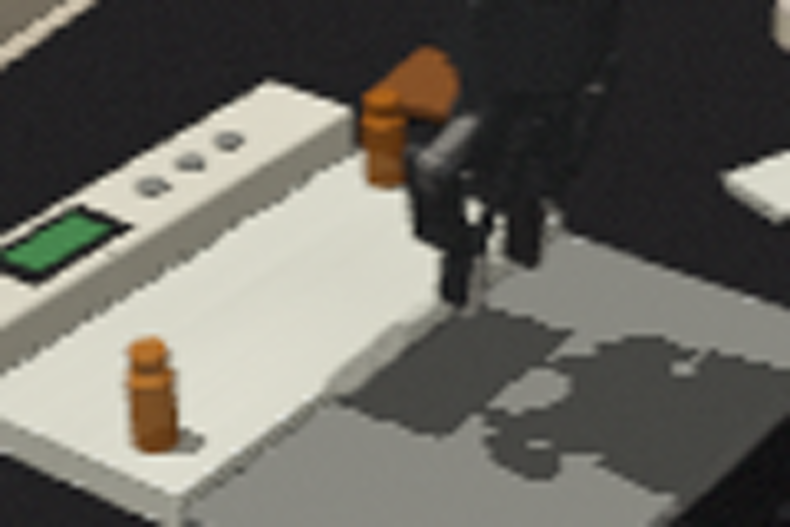

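```bash
cat >> h.py <<'E'
def edges(th,t=.1235,n0=.5682,z0=.021):
    r=np.radians(th);out={}
    for k,(x,z) in dict(Q=(-63,-9),P=(-70,-2),U=(-70,3)).items():
        n=x*np.cos(r)+z*np.sin(r);zz=-x*np.sin(r)+z*np.cos(r)
        out[k]=(N*(n0+n/1000)+T*t+Z*(z0+zz/1000),n,zz)
    return out
E
python3 - <<'E'
from h import *
c=dict(np.load("w12.npz"))
for th in (40,44,48,52,56):
    print(th,{k:(proj(c,v[0]).round(0).tolist(),round(v[1],1),round(v[2],1)) for k,v in edges(th).items()})
E
```

```text
40 {'Q': ([320.0, 261.0], np.float64(-54.0), np.float64(33.6)), 'P': ([320.0, 272.0], np.float64(-54.9), np.float64(43.5)), 'U': ([320.0, 283.0], np.float64(-51.7), np.float64(47.3))}
44 {'Q': ([320.0, 270.0], np.float64(-51.6), np.float64(37.3)), 'P': ([320.0, 283.0], np.float64(-51.7), np.float64(47.2)), 'U': ([320.0, 295.0], np.float64(-48.3), np.float64(50.8))}
48 {'Q': ([320.0, 279.0], np.float64(-48.8), np.float64(40.8)), 'P': ([320.0, 294.0], np.float64(-48.3), np.float64(50.7)), 'U': ([320.0, 306.0], np.float64(-44.6), np.float64(54.0))}
52 {'Q': ([320.0, 289.0], np.float64(-45.9), np.float64(44.1)), 'P': ([320.0, 306.0], np.float64(-44.7), np.float64(53.9)), 'U': ([320.0, 318.0], np.float64(-40.7), np.float64(57.0))}
56 {'Q': ([320.0, 299.0], np.float64(-42.7), np.float64(47.2)), 'P': ([320.0, 318.0], np.float64(-40.8), np.float64(56.9)), 'U': ([320.0, 330.0], np.float64(-36.7), np.float64(59.7))}
```

The bevel and edge rows (277/290/307) match the model at a tilt of about 48°. The contact is too close to the bevel's upper edge, so I'll move more forward than up and let the tip slide lower on the bevel.

>>> drive_tool(series=[[[-0.02,0,0.095],[0,0,0]],[[-0.02,0,0.095],[0,0,0]]])

```text
time: 11.65
eef_pos: [0.5341, 0.0289, 0.0852]
tcp_rot: [0.057, 0.649, -0.069, 0.756]
contact_force: [-8.2, -0.2, 13.0]
opening: 0.498
```

```bash
python3 - <<'E'
from plant import ctrl
from h import *
go(ctrl,.518,.1235,.079)
snap(ctrl,"wrist","w13",(160,200,480,400))
c=dict(np.load("w13.npz"))
for th in (48,52,56,60,64,68):
    print(th,{k:(proj(c,v[0])[1].round(0).tolist(),round(v[1],1),round(v[2],1)) for k,v in edges(th).items()})
E
```

```text
t 11.65 xyz [0.5341 0.0289 0.0852] ntz [0.5204 0.1235 0.0852] open 0.498
 tool x in ntz [ 0.152 -0.004 -0.988]
 tool y in ntz [ 0.001  1.    -0.004]
 tool z in ntz [ 0.988 -0.     0.152]
 F ntz [-8.   -1.64 12.97] q [-0.13  0.1   2.11 -0.02  0.77 -1.51]
need tool shift units [ 0.116  0.    -0.067]
48 {'Q': (253.0, np.float64(-48.8), np.float64(40.8)), 'P': (266.0, np.float64(-48.3), np.float64(50.7)), 'U': (278.0, np.float64(-44.6), np.float64(54.0))}
52 {'Q': (262.0, np.float64(-45.9), np.float64(44.1)), 'P': (277.0, np.float64(-44.7), np.float64(53.9)), 'U': (289.0, np.float64(-40.7), np.float64(57.0))}
56 {'Q': (272.0, np.float64(-42.7), np.float64(47.2)), 'P': (289.0, np.float64(-40.8), np.float64(56.9)), 'U': (300.0, np.float64(-36.7), np.float64(59.7))}
60 {'Q': (282.0, np.float64(-39.3), np.float64(50.1)), 'P': (300.0, np.float64(-36.7), np.float64(59.6)), 'U': (312.0, np.float64(-32.4), np.float64(62.1))}
64 {'Q': (292.0, np.float64(-35.7), np.float64(52.7)), 'P': (312.0, np.float64(-32.5), np.float64(62.0)), 'U': (323.0, np.float64(-28.0), np.float64(64.2))}
68 {'Q': (302.0, np.float64(-31.9), np.float64(55.0)), 'P': (323.0, np.float64(-28.1), np.float64(64.2)), 'U': (334.0, np.float64(-23.4), np.float64(66.0))}
```

View pics/w13.png

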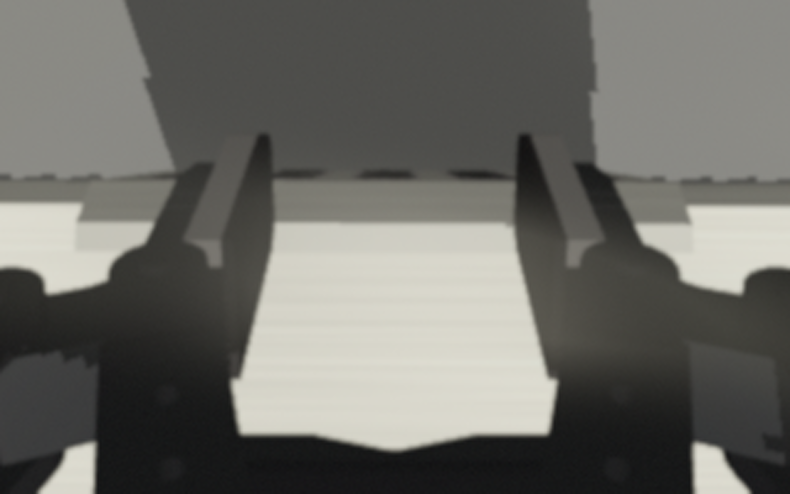

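>>> drive_tool(series=[[[-0.045,0,0.114],[0,0,0]],[[-0.043,0,0.116],[0,0,0]]])

```text
time: 11.9
eef_pos: [0.5495, 0.0261, 0.096]
tcp_rot: [0.057, 0.644, -0.07, 0.76]
contact_force: [0.6, -1.0, -0.2]
opening: 0.501
```

```bash
python3 - <<'E'
from plant import ctrl
from h import *
st(ctrl)
snap(ctrl,"wrist","w14",(160,200,480,400))
c=dict(np.load("w14.npz"))
for th in (60,64,68,72):
    print(th,{k:((proj(c,v[0])[1]-200)*2.469//1) for k,v in edges(th).items()})
E
```

```text
t 11.9 xyz [0.5495 0.0261 0.096 ] ntz [0.5361 0.1235 0.096 ] open 0.501
 tool x in ntz [ 0.164 -0.004 -0.987]
 tool y in ntz [ 0.001  1.    -0.004]
 tool z in ntz [ 0.986 -0.     0.164]
 F ntz [ 0.79 -0.85 -0.19] q [-0.13  0.11  2.08 -0.02  0.79 -1.51]
60 {'Q': np.float64(97.0), 'P': np.float64(137.0), 'U': np.float64(165.0)}
64 {'Q': np.float64(121.0), 'P': np.float64(164.0), 'U': np.float64(192.0)}
68 {'Q': np.float64(144.0), 'P': np.float64(192.0), 'U': np.float64(219.0)}
72 {'Q': np.float64(168.0), 'P': np.float64(218.0), 'U': np.float64(245.0)}
```

View pics/w14.png

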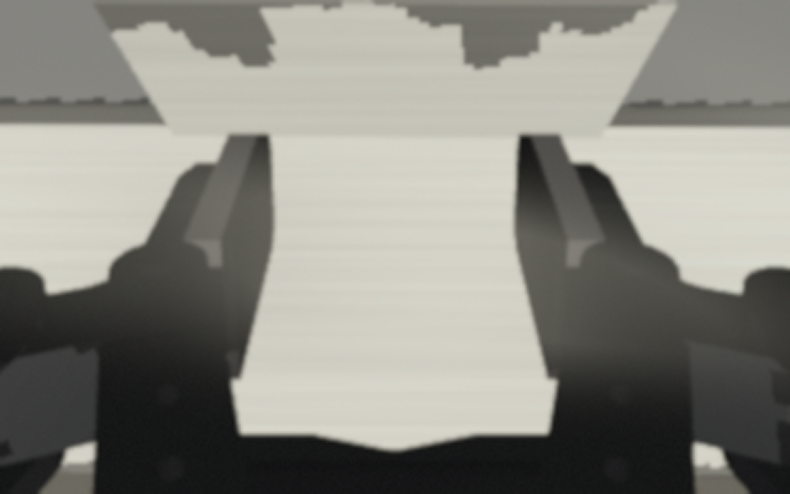

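The stored strain made it slip over again, and the plate dropped flat on the landing. On the next try I'll keep the tool nearly vertical with the tips lower under the bevel. Past 45° I'll turn the tool together with the plate so the finger faces stay flush on the bevel.

>>> drive_tool(series=[[[0,0,-0.4],[0,0,0]],[[0,0,-0.45],[0,0,0]],[[0.2,0,-0.4],[0,3,0]],[[0.2,0,-0.05],[0,3,0]],[[0,0,0],[0,0,0]]])

```text
time: 12.45
eef_pos: [0.4935, 0.0359, 0.0672]
tcp_rot: [0.061, 0.68, -0.067, 0.727]
contact_force: [0.8, 0.6, 0.4]
opening: 0.498
```

```bash
python3 - <<'E'
from plant import ctrl
from h import *
c=dict(np.load("w14.npz"))
for p in [(95,3),(677,3)]: X=ray(c,(160+p[0]/2.469,200+p[1]/2.469),.024);print("near",N@X,T@X)
go(ctrl,.472,.1235,.0235)
E
```

```text
near 0.531699510612361 0.052147388667388744
near 0.5316826865276343 0.1903876362677976
t 12.45 xyz [0.4935 0.0359 0.0672] ntz [0.4792 0.1232 0.0672] open 0.498
 tool x in ntz [ 0.067 -0.003 -0.998]
 tool y in ntz [ 0.002  1.    -0.003]
 tool z in ntz [ 0.998 -0.002  0.067]
 F ntz [0.65 0.7  0.39] q [-0.13  0.08  2.17 -0.01  0.82 -1.51]
need tool shift units [ 0.863  0.009 -0.204]
```

```bash
python3 - <<'E'
from plant import ctrl
from h import *
snap(ctrl,"wrist","w15");snap(ctrl,"side","s15",(250,170,370,250))
E
```

```text
(no output)
```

View pics/w15.png

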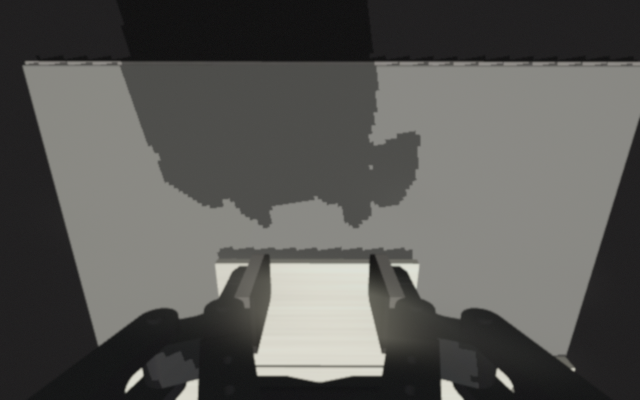

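View pics/s15.png

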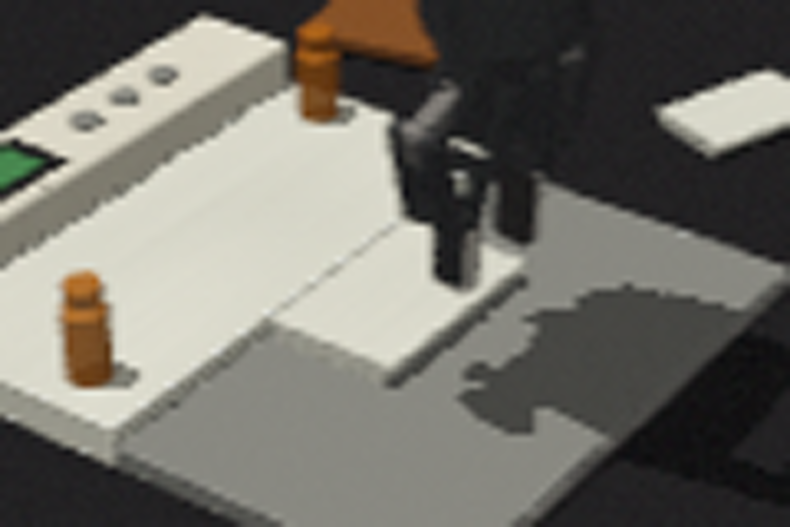

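>>> drive_tool(series=[[[0.0,0,-0.2],[0,2,0]],[[0.3,0,-0.04],[0,0,0]],[[0.3,0,0],[0,0,0]],[[0.15,0,0],[0,0,0]],[[0,0,0],[0,0,0]]])

```text
time: 13.05
eef_pos: [0.4863, 0.0373, 0.0307]
tcp_rot: [0.062, 0.69, -0.066, 0.718]
contact_force: [-0.3, 0.8, 0.3]
opening: 0.498
```

```bash
python3 - <<'E'
from plant import ctrl
from h import *
c=dict(np.load("w15.npz"))
for p in [(216,263),(419,263)]: X=ray(c,p,.024);print("near",N@X,T@X)
go(ctrl,.472,.1235,.0235)
E
```

```text
near 0.49291967394779757 0.06728342556736794
near 0.49303899634472986 0.1763918847358896
t 13.05 xyz [0.4863 0.0373 0.0307] ntz [0.4719 0.1233 0.0307] open 0.498
 tool x in ntz [ 0.041 -0.003 -0.999]
 tool y in ntz [ 0.002  1.    -0.003]
 tool z in ntz [ 0.999 -0.002  0.041]
 F ntz [-0.43  0.7   0.27] q [-0.13  0.15  2.18 -0.01  0.77 -1.51]
need tool shift units [ 0.143  0.004 -0.004]
```

>>> drive_tool(series=[[[0.12,0,0],[0,0,0]],[[0.04,0,0.0],[0,0,0]],[[0,0,0],[0,0,0]]])

```text
time: 13.35
eef_pos: [0.488, 0.0371, 0.0234]
tcp_rot: [0.061, 0.689, -0.066, 0.719]
contact_force: [-0.3, 0.2, 0.6]
opening: 0.494
```

>>> drive_tool(series=[[[0,0,0.08],[0,0,0]],[[0,0,0.08],[0,0,0]]])

```text
time: 13.55
eef_pos: [0.4963, 0.0356, 0.0242]
tcp_rot: [0.061, 0.689, -0.066, 0.72]
contact_force: [-0.2, -0.6, 1.1]
opening: 0.501
```

>>> drive_tool(series=[[[0.025,0,0.05],[0,0,0]],[[0.01,0,0.05],[0,0,0]]])

```text
time: 13.75
eef_pos: [0.5014, 0.0347, 0.023]
tcp_rot: [0.061, 0.689, -0.066, 0.719]
contact_force: [-2.3, -0.1, 1.4]
opening: 0.498
```

>>> drive_tool(series=[[[0.0,0,0.045],[0,0,0]]])

```text
time: 13.85
eef_pos: [0.5029, 0.0345, 0.0228]
tcp_rot: [0.062, 0.69, -0.066, 0.718]
contact_force: [-6.6, 1.3, 4.8]
opening: 0.498
```

>>> drive_tool(series=[[[-0.06,0,0.03],[0,0,0]]])

```text
time: 13.95
eef_pos: [0.5029, 0.0345, 0.025]
tcp_rot: [0.062, 0.692, -0.066, 0.716]
contact_force: [-3.6, 0.4, -1.2]
opening: 0.497
```

>>> drive_tool(series=[[[-0.07,0,0.025],[0,0,0]]])

```text
time: 14.05
eef_pos: [0.503, 0.0345, 0.0279]
tcp_rot: [0.062, 0.693, -0.066, 0.715]
contact_force: [-3.1, 0.4, -0.9]
opening: 0.496
```

```bash
python3 - <<'E'
from plant import ctrl
from h import *
st(ctrl)
snap(ctrl,"side","s16",(250,170,370,250))
E
```

```text
t 14.05 xyz [0.503  0.0345 0.0279] ntz [0.4888 0.1235 0.0279] open 0.496
 tool x in ntz [ 0.032 -0.003 -0.999]
 tool y in ntz [ 0.002  1.    -0.003]
 tool z in ntz [ 0.999 -0.002  0.032]
 F ntz [-3.1  -0.17 -0.89] q [-0.13  0.19  2.14 -0.01  0.78 -1.52]
```

View pics/s16.png

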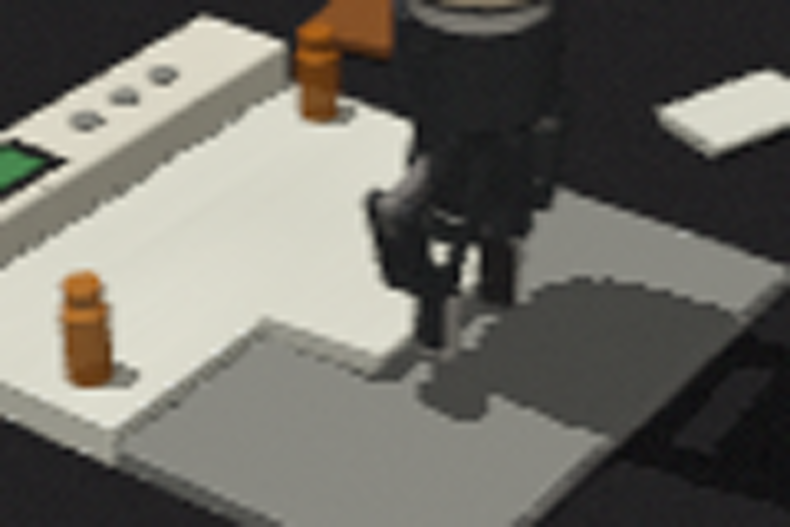

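>>> drive_tool(series=[[[-0.08,0,0.022],[0,0,0]],[[-0.08,0,0.025],[0,0,0]],[[-0.08,0,0.028],[0,0,0]],[[-0.08,0,0.032],[0,0,0]],[[-0.08,0,0.036],[0,0,0]]])

```text
time: 14.6
eef_pos: [0.5072, 0.0337, 0.049]
tcp_rot: [0.062, 0.695, -0.066, 0.713]
contact_force: [-4.5, 0.9, 0.8]
opening: 0.501
```

```bash
cat >> h.py <<'E'
def chk(ctrl,n0,z0):
    s,p,R=st(ctrl);dn=(N@p-n0)*1e3;dz=(p[2]-z0)*1e3
    for th in range(0,105,5):
        e=edges(th);P=e["P"]
        if abs(P[1]+70-dn)+abs(P[2]+2-dz)<12: print(" th",th,"dev from arc dn,dz mm",round(dn-P[1]-70,1),round(dz-P[2]-2,1))
E
python3 - <<'E'
from plant import ctrl
from h import *
chk(ctrl,.4887,.0228)
E
```

```text
t 14.6 xyz [0.5072 0.0337 0.049 ] ntz [0.4931 0.1235 0.049 ] open 0.501
 tool x in ntz [ 0.025 -0.003 -1.   ]
 tool y in ntz [ 0.001  1.    -0.003]
 tool z in ntz [ 1.    -0.001  0.025]
 F ntz [-4.62  0.12  0.77] q [-0.13  0.17  2.12 -0.01  0.83 -1.52]
 th 15 dev from arc dn,dz mm 2.5 8.0
 th 20 dev from arc dn,dz mm 0.8 2.1
 th 25 dev from arc dn,dz mm -1.3 -3.6
```

>>> drive_tool(series=[[[-0.083,0,0.042],[0,0,0]],[[-0.081,0,0.047],[0,0,0]],[[-0.079,0,0.051],[0,0,0]]])

```text
time: 14.9
eef_pos: [0.5141, 0.0325, 0.0633]
tcp_rot: [0.062, 0.696, -0.066, 0.713]
contact_force: [-4.8, 0.5, 1.8]
opening: 0.503
```

>>> drive_tool(series=[[[-0.077,0,0.056],[0,0,0]],[[-0.074,0,0.06],[0,0,0]]])

```text
time: 15.1
eef_pos: [0.5215, 0.0311, 0.0731]
tcp_rot: [0.061, 0.694, -0.066, 0.714]
contact_force: [-2.7, 0.7, 0.7]
opening: 0.501
```

```bash
python3 - <<'E'
from plant import ctrl
from h import *
chk(ctrl,.4887,.0228)
E
```

```text
t 15.1 xyz [0.5215 0.0311 0.0731] ntz [0.5076 0.1234 0.0731] open 0.501
 tool x in ntz [ 0.029 -0.004 -1.   ]
 tool y in ntz [ 0.001  1.    -0.004]
 tool z in ntz [ 1.    -0.001  0.029]
 F ntz [-2.76  0.25  0.74] q [-0.13  0.15  2.08 -0.01  0.88 -1.52]
 th 40 dev from arc dn,dz mm 3.8 4.9
 th 45 dev from arc dn,dz mm -0.2 0.2
 th 50 dev from arc dn,dz mm -4.5 -4.0
```

The tilt is 45°, exactly on the arc, with the finger faces flush on the bevel. Now I'll turn the tool rigidly with the plate about the step.

>>> drive_tool(series=[[[-0.1,0,0.105],[0,5,0]],[[-0.1,0,0.105],[0,5,0]]])

```text
time: 15.3
eef_pos: [0.533, 0.0293, 0.0849]
tcp_rot: [0.067, 0.753, -0.06, 0.651]
contact_force: [-0.4, -0.6, 0.5]
opening: 0.503
```

```bash
cat >> h.py <<'E'
def rig(ctrl):
    s,p,R=st(ctrl);a=np.degrees(np.arctan2(N@R[:,0],-R[2,0]));th=45-(a-1.7)
    r=np.radians(th-45);n0,z0=-60.6,52.1
    n=n0*np.cos(r)+z0*np.sin(r);z=-n0*np.sin(r)+z0*np.cos(r)
    d=N*((N@p-.5682)*1e3-n)+Z*((p[2]-.021)*1e3-z)
    print(" alpha",round(a,1),"th by tilt",round(th,1),"dev in tool axes mm",(R.T@d).round(1))
    c=ctrl.read_camera("wrist");return c
E
python3 - <<'E'
from plant import ctrl
from h import *
rig(ctrl)
snap(ctrl,"wrist","w17",(160,200,480,400))
c=dict(np.load("w17.npz"))
for th in (48,52,56,60,64):
    print(th,{k:((proj(c,v[0])[1]-200)*2.469//1) for k,v in edges(th).items()})
E
```

```text
t 15.3 xyz [0.533  0.0293 0.0849] ntz [0.5192 0.1237 0.0849] open 0.503
 tool x in ntz [-0.144 -0.003 -0.99 ]
 tool y in ntz [ 0.     1.    -0.003]
 tool z in ntz [ 0.99  -0.001 -0.144]
 F ntz [-0.33 -0.67  0.48] q [-0.14  0.24  1.95  0.    1.09 -1.53]
 alpha -8.3 th by tilt 55.0 dev in tool axes mm [-2.3 -0.   1.3]
48 {'Q': np.float64(149.0), 'P': np.float64(169.0), 'U': np.float64(195.0)}
52 {'Q': np.float64(170.0), 'P': np.float64(194.0), 'U': np.float64(222.0)}
56 {'Q': np.float64(192.0), 'P': np.float64(221.0), 'U': np.float64(250.0)}
60 {'Q': np.float64(215.0), 'P': np.float64(249.0), 'U': np.float64(279.0)}
64 {'Q': np.float64(239.0), 'P': np.float64(279.0), 'U': np.float64(309.0)}
```

View pics/w17.png

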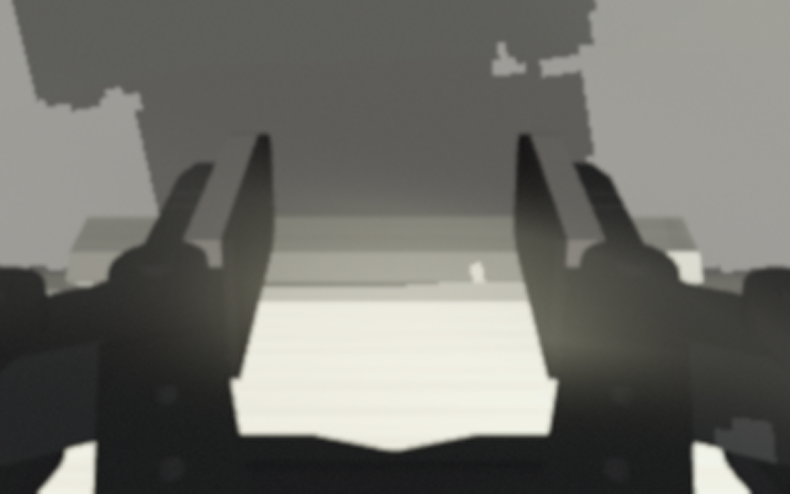

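>>> drive_tool(series=[[[-0.03,0,0.085],[0,7,0]]])

```text
time: 15.5
eef_pos: [0.5367, 0.0288, 0.0868]
tcp_rot: [0.07, 0.792, -0.056, 0.603]
contact_force: [-8.8, 1.7, 11.3]
opening: 0.501
```

```bash
python3 - <<'E'
from plant import ctrl
from h import *
rig(ctrl)
snap(ctrl,"wrist","w18",(160,200,480,400))
c=dict(np.load("w18.npz"))
for th in (56,60,64,68,72):
    print(th,{k:((proj(c,v[0])[1]-200)*2.469//1) for k,v in edges(th).items()})
E
```

```text
t 15.5 xyz [0.5367 0.0288 0.0868] ntz [0.523  0.1238 0.0868] open 0.501
 tool x in ntz [-0.266 -0.003 -0.964]
 tool y in ntz [ 0.     1.    -0.003]
 tool z in ntz [ 0.964 -0.001 -0.266]
 F ntz [-9.    0.07 11.26] q [-0.14  0.31  1.88  0.01  1.23 -1.53]
 alpha -15.4 th by tilt 62.1 dev in tool axes mm [ 2.4  0.  -2. ]
56 {'Q': np.float64(173.0), 'P': np.float64(195.0), 'U': np.float64(223.0)}
60 {'Q': np.float64(195.0), 'P': np.float64(222.0), 'U': np.float64(251.0)}
64 {'Q': np.float64(218.0), 'P': np.float64(251.0), 'U': np.float64(281.0)}
68 {'Q': np.float64(242.0), 'P': np.float64(280.0), 'U': np.float64(311.0)}
72 {'Q': np.float64(267.0), 'P': np.float64(311.0), 'U': np.float64(342.0)}
```

View pics/w18.png

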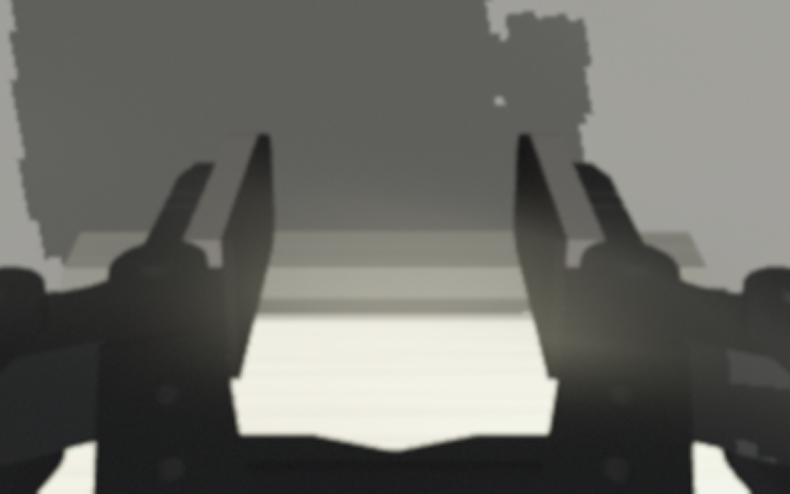

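>>> drive_tool(series=[[[-0.07,0,0.09],[0,6.5,0]]])

```text
time: 15.7
eef_pos: [0.5455, 0.027, 0.0898]
tcp_rot: [0.073, 0.823, -0.052, 0.56]
contact_force: [-2.9, 0.6, 5.1]
opening: 0.499
```

```bash
python3 - <<'E'
from plant import ctrl
from h import *
rig(ctrl)
snap(ctrl,"wrist","w19",(160,200,480,400))
c=dict(np.load("w19.npz"))
for th in (60,64,68,72,76,80):
    print(th,{k:((proj(c,v[0])[1]-200)*2.469//1) for k,v in edges(th).items()})
E
```

```text
t 15.7 xyz [0.5455 0.027  0.0898] ntz [0.532  0.1236 0.0898] open 0.499
 tool x in ntz [-0.367 -0.003 -0.93 ]
 tool y in ntz [ 0.001  1.    -0.003]
 tool z in ntz [ 0.93  -0.002 -0.367]
 F ntz [-2.93  0.09  5.14] q [-0.14  0.38  1.79  0.01  1.35 -1.54]
 alpha -21.5 th by tilt 68.2 dev in tool axes mm [3.1 0.  0.1]
60 {'Q': np.float64(161.0), 'P': np.float64(180.0), 'U': np.float64(207.0)}
64 {'Q': np.float64(182.0), 'P': np.float64(207.0), 'U': np.float64(235.0)}
68 {'Q': np.float64(204.0), 'P': np.float64(234.0), 'U': np.float64(264.0)}
72 {'Q': np.float64(228.0), 'P': np.float64(264.0), 'U': np.float64(295.0)}
76 {'Q': np.float64(253.0), 'P': np.float64(294.0), 'U': np.float64(326.0)}
80 {'Q': np.float64(279.0), 'P': np.float64(325.0), 'U': np.float64(357.0)}
```

View pics/w19.png

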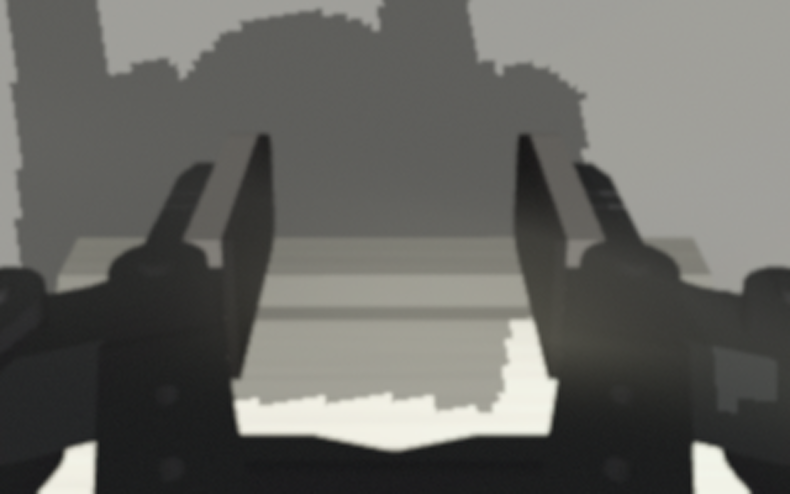

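>>> drive_tool(series=[[[-0.08,0,0.09],[0,6.5,0]]])

```text
time: 15.9
eef_pos: [0.5538, 0.0255, 0.0927]
tcp_rot: [0.076, 0.852, -0.048, 0.515]
contact_force: [-2.1, 1.2, 3.7]
opening: 0.499
```

>>> drive_tool(series=[[[-0.08,0,0.09],[0,6.5,0]]])

```text
time: 16.0
eef_pos: [0.5605, 0.0243, 0.0952]
tcp_rot: [0.079, 0.88, -0.043, 0.467]
contact_force: [-0.9, -0.1, 1.5]
opening: 0.502
```

```bash
python3 - <<'E'
from plant import ctrl
from h import *
rig(ctrl)
snap(ctrl,"wrist","w20",(160,200,480,400));snap(ctrl,"side","s20",(240,150,360,230))
c=dict(np.load("w20.npz"))
for th in (72,76,80,84,88,92):
    print(th,{k:((proj(c,v[0])[1]-200)*2.469//1) for k,v in edges(th).items()})
E
```

```text
t 16.0 xyz [0.5605 0.0243 0.0952] ntz [0.5472 0.1237 0.0952] open 0.502
 tool x in ntz [-0.56  -0.002 -0.828]
 tool y in ntz [ 0.001  1.    -0.003]
 tool z in ntz [ 0.828 -0.002 -0.56 ]
 F ntz [-0.86 -0.29  1.53] q [-0.15  0.52  1.64  0.02  1.58 -1.54]
 alpha -34.1 th by tilt 80.8 dev in tool axes mm [4.1 0.  0.1]
72 {'Q': np.float64(178.0), 'P': np.float64(198.0), 'U': np.float64(225.0)}
76 {'Q': np.float64(199.0), 'P': np.float64(225.0), 'U': np.float64(253.0)}
80 {'Q': np.float64(222.0), 'P': np.float64(253.0), 'U': np.float64(283.0)}
84 {'Q': np.float64(246.0), 'P': np.float64(283.0), 'U': np.float64(314.0)}
88 {'Q': np.float64(272.0), 'P': np.float64(313.0), 'U': np.float64(346.0)}
92 {'Q': np.float64(298.0), 'P': np.float64(345.0), 'U': np.float64(378.0)}
```

View pics/w20.png

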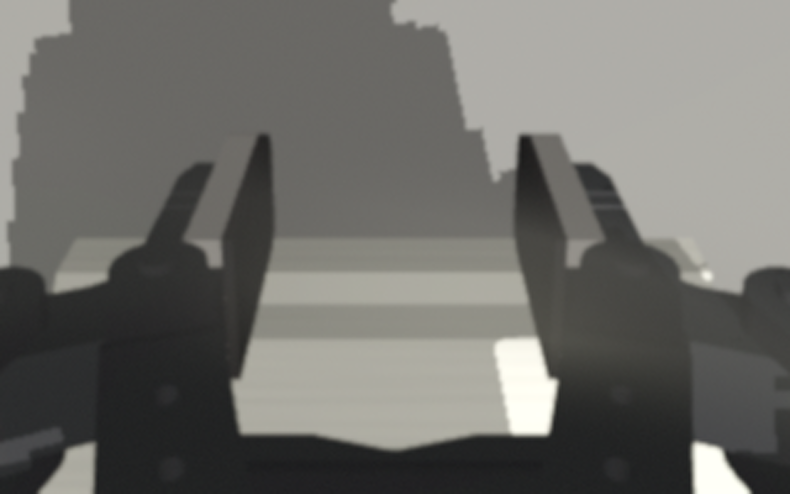

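View pics/s20.png

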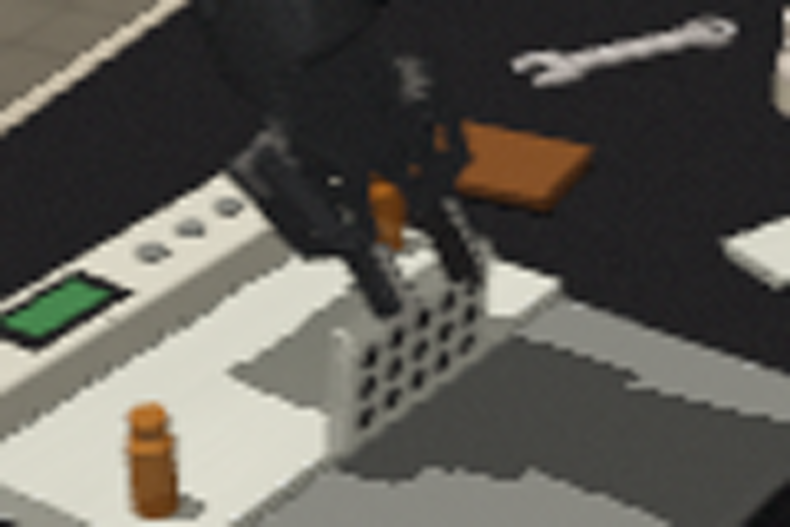

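The side view shows the plate standing almost upright at about 83°, with the sockets facing the robot and both vials untouched. I'll push it gently past balance.

>>> drive_tool(series=[[[-0.06,0,0.085],[0,4,0]],[[-0.055,0,0.07],[0,3,0]]])

```text
time: 16.35
eef_pos: [0.5718, 0.0224, 0.0973]
tcp_rot: [0.081, 0.905, -0.039, 0.416]
contact_force: [-0.2, 0.1, 3.4]
opening: 0.501
```

```bash
python3 - <<'E'
from plant import ctrl
from h import *
rig(ctrl)
snap(ctrl,"side","s21",(240,150,360,230))
E
```

```text
t 16.35 xyz [0.5718 0.0224 0.0973] ntz [0.5587 0.1238 0.0973] open 0.501
 tool x in ntz [-0.651 -0.001 -0.759]
 tool y in ntz [ 0.001  1.    -0.003]
 tool z in ntz [ 0.759 -0.002 -0.651]
 F ntz [-0.2   0.01  3.38] q [-0.15  0.6   1.55  0.02  1.7  -1.54]
 alpha -40.6 th by tilt 87.3 dev in tool axes mm [2.2 0.  2.1]
```

View pics/s21.png

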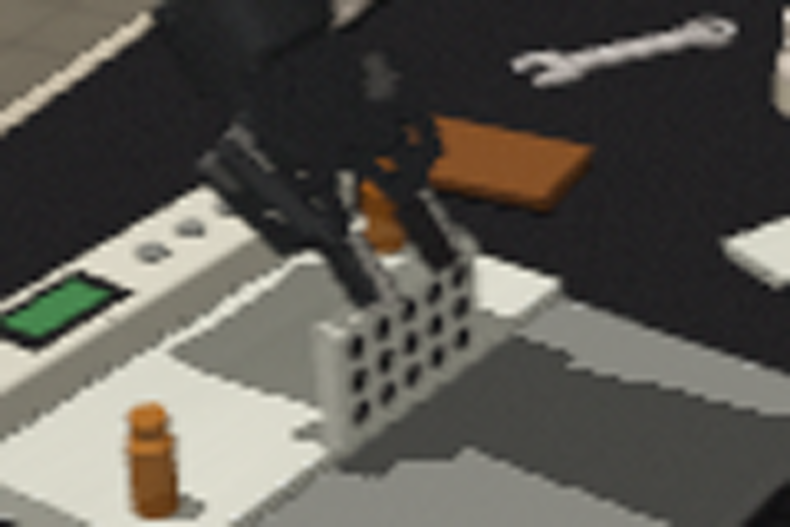

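>>> drive_tool(series=[[[-0.08,0,0.1],[0,5,0]]])

```text
time: 16.55
eef_pos: [0.5793, 0.0214, 0.0984]
tcp_rot: [0.083, 0.921, -0.035, 0.379]
contact_force: [-0.6, -0.1, 0.9]
opening: 0.499
```

```bash
python3 - <<'E'
from plant import ctrl
from h import *
rig(ctrl)
snap(ctrl,"side","s22",(240,150,360,230))
E
```

```text
t 16.55 xyz [0.5793 0.0214 0.0984] ntz [0.5662 0.1242 0.0984] open 0.499
 tool x in ntz [-0.71  -0.001 -0.704]
 tool y in ntz [ 0.001  1.    -0.002]
 tool z in ntz [ 0.704 -0.002 -0.71 ]
 F ntz [-0.55 -0.18  0.87] q [-0.15  0.65  1.49  0.02  1.79 -1.54]
 alpha -45.3 th by tilt 92.0 dev in tool axes mm [0.8 0.  2.6]
```

View pics/s22.png

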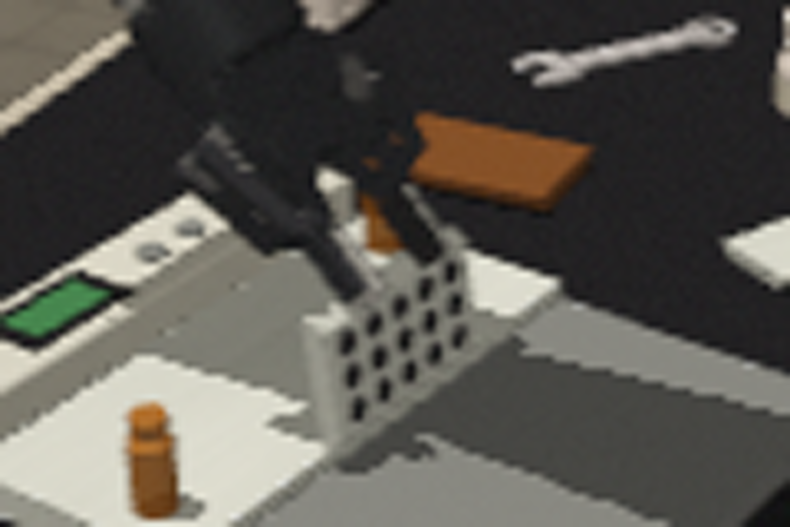

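>>> drive_tool(series=[[[-0.07,0,0.085],[0,4,0]]])

```text
time: 16.75
eef_pos: [0.5865, 0.0204, 0.0987]
tcp_rot: [0.084, 0.933, -0.032, 0.348]
contact_force: [1.2, 0.2, -0.3]
opening: 0.499
```

```bash
python3 - <<'E'
from plant import ctrl
from h import *
rig(ctrl)
snap(ctrl,"side","s23",(240,150,360,230))
E
```

```text
t 16.75 xyz [0.5865 0.0204 0.0987] ntz [0.5735 0.1245 0.0987] open 0.499
 tool x in ntz [-0.756  0.001 -0.655]
 tool y in ntz [ 0.002  1.    -0.001]
 tool z in ntz [ 0.654 -0.002 -0.756]
 F ntz [ 1.16  0.44 -0.28] q [-0.15  0.7   1.44  0.03  1.86 -1.54]
 alpha -49.1 th by tilt 95.8 dev in tool axes mm [-1.   0.   3.8]
```

View pics/s23.png

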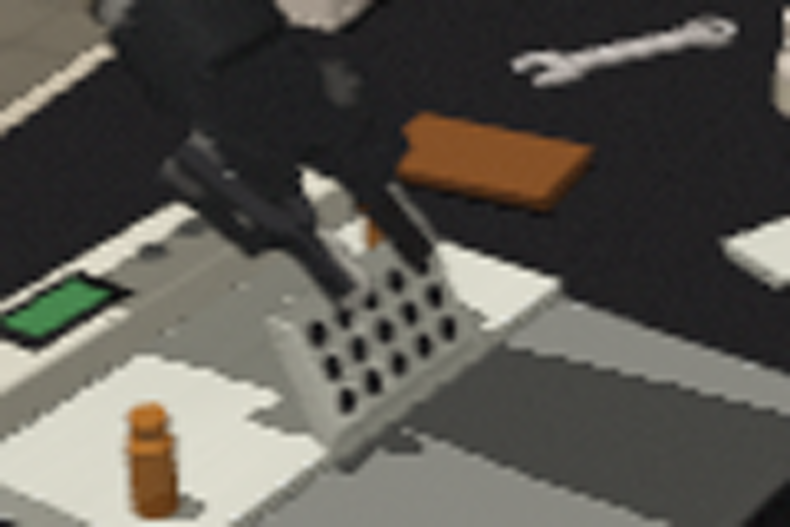

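It is past balance and falling onto the deck, so I'll lift the tool straight up and clear.

>>> drive_tool(series=[[[-0.3,0,-0.35],[0,0,0]],[[-0.5,0,-0.55],[0,0,0]],[[-0.5,0,-0.55],[0,-5,0]],[[-0.4,0,-0.45],[0,-8,0]],[[0,0,0],[0,0,0]]])

```text
time: 17.35
eef_pos: [0.5853, 0.0203, 0.23]
tcp_rot: [0.08, 0.883, -0.043, 0.461]
contact_force: [-0.3, -0.4, 1.4]
opening: 0.499
```

```bash
python3 - <<'E'
from plant import ctrl
from h import *
st(ctrl)
snap(ctrl,"side","s24",(200,150,380,270));snap(ctrl,"scene","c24",(230,150,430,300));snap(ctrl,"wrist","w24")
E
```

```text
t 17.35 xyz [0.5853 0.0203 0.23  ] ntz [0.5723 0.1241 0.23  ] open 0.499
 tool x in ntz [-0.572  0.    -0.82 ]
 tool y in ntz [ 0.002  1.    -0.001]
 tool z in ntz [ 0.82  -0.003 -0.572]
 F ntz [-0.23 -0.48  1.44] q [-0.15  0.43  1.5   0.02  1.82 -1.54]
```

View pics/s24.png

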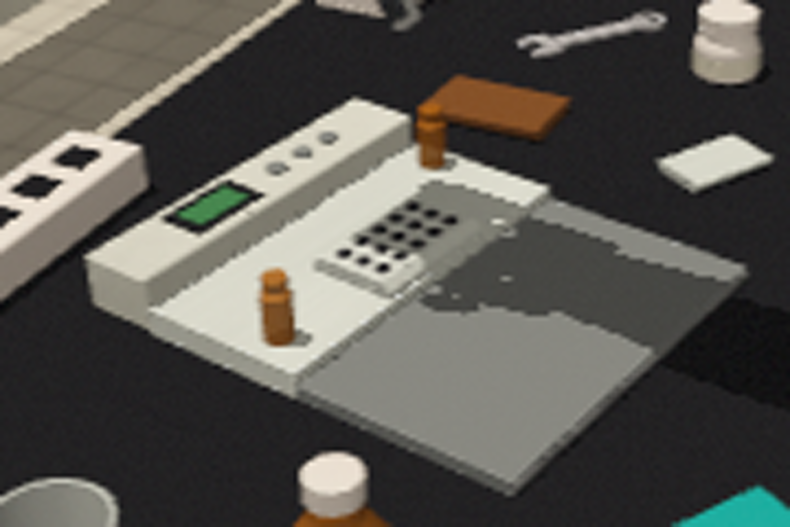

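View pics/c24.png

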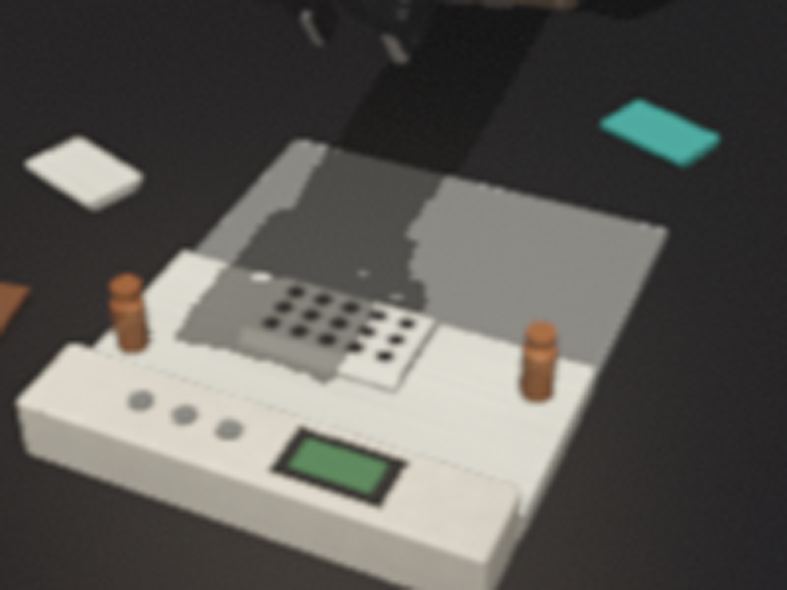

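View pics/w24.png

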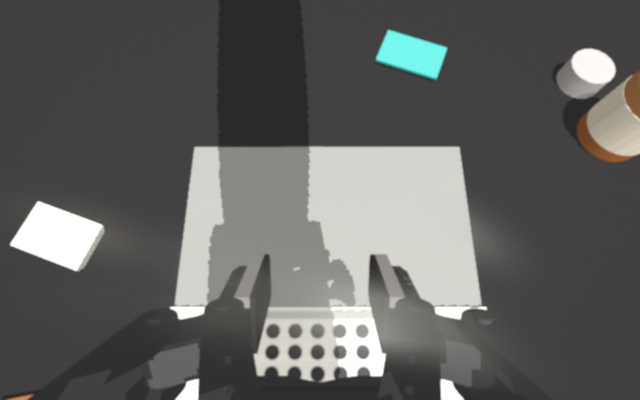

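```bash
python3 - <<'E'
from h import *
c=dict(np.load("c24.npz"));f=590/150
for nm,p,z in [("far-left bottom",(398,391),.021),("near-left, upright top",(438,318),.026)]:
    X=ray(c,(230+p[0]/f,150+p[1]/f),z);print(nm,(N@X).round(4),(T@X).round(4))
s=dict(np.load("s24.npz"));f=min(790/180,590/120)
for nm,p,z in [("far-left bottom",(317,268),.021),("near-left bottom",(392,294),.021)]:
    X=ray(s,(200+p[0]/f,150+p[1]/f),z);print(nm,(N@X).round(4),(T@X).round(4))
w=dict(np.load("w24.npz"))
for p in [(320,307),(320,317)]: X=ray(w,p,.021);Y=ray(w,p,.033);print("w",(N@X).round(4),(N@Y).round(4))
a=cv2.resize(w["img"][290:380,160:500,::-1],None,fx=2.3,fy=2.3,interpolation=cv2.INTER_CUBIC);cv2.imwrite("pics/w24z.png",a)
E
```

```text
far-left bottom 0.6405 0.176
near-left, upright top 0.5707 0.1742
far-left bottom 0.6389 0.176
near-left bottom 0.5732 0.1719
w 0.5687 0.5693
w 0.5777 0.578
```

View pics/w24z.png

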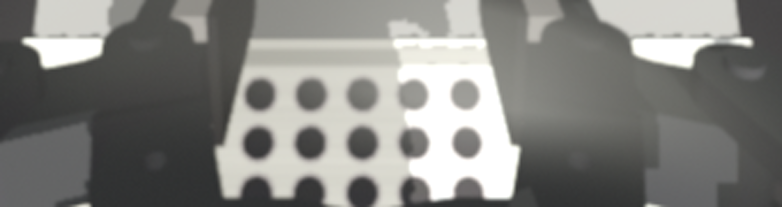

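>>> drive_tool(series=[[[-0.5,0,-0.5],[0,-8,0]],[[0,0,-0.8],[0,-8,0]],[[0,0,-0.8],[0,-8,0]],[[0,0,-0.3],[0,-8,0]],[[0,0,0],[0,0,0]]])

```text
time: 18.0
eef_pos: [0.4858, 0.037, 0.2714]
tcp_rot: [0.066, 0.734, -0.064, 0.673]
contact_force: [-0.8, 0.2, -1.0]
opening: 0.503
```

```bash
python3 - <<'E'
from plant import ctrl
from h import *
st(ctrl)
snap(ctrl,"side","s25",(240,180,340,255));snap(ctrl,"wrist","w25");snap(ctrl,"scene","c25")
E
```

```text
t 18.0 xyz [0.4858 0.037  0.2714] ntz [0.4714 0.1229 0.2714] open 0.503
 tool x in ntz [-0.085 -0.003 -0.996]
 tool y in ntz [ 0.005  1.    -0.004]
 tool z in ntz [ 0.996 -0.005 -0.085]
 F ntz [-0.81  0.05 -0.96] q [-0.13 -0.11  1.95  0.    1.39 -1.52]
```

View pics/s25.png

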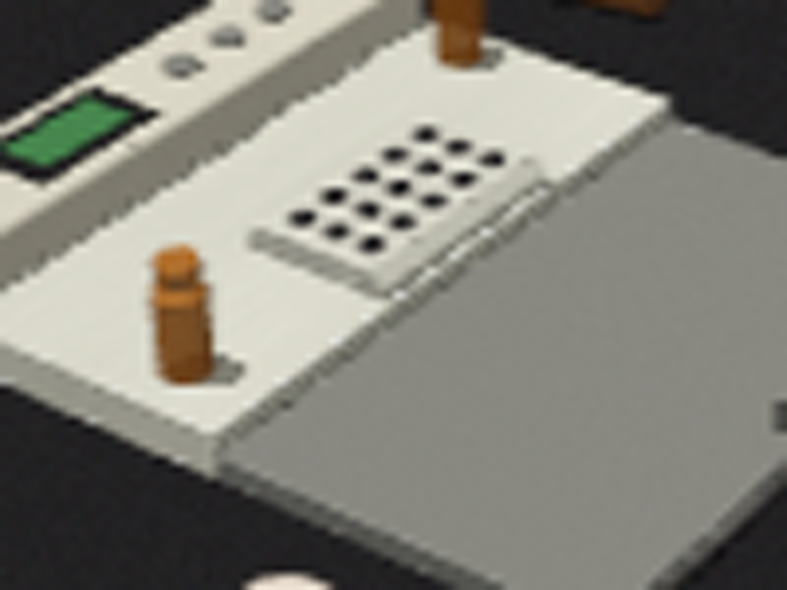

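View pics/w25.png

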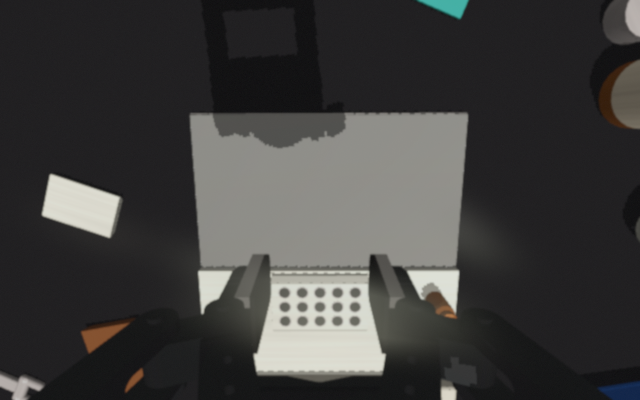

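View pics/c25.png

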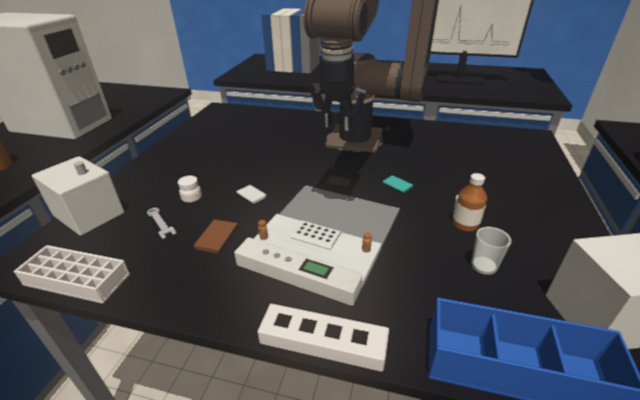

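The plate lies flat on the deck with all 15 sockets up, in the scene view at about (316,234), parallel to the step and with a strip of deck in front of it. The vials and everything else are where they were. The arm is clear, so I'm handing the job in.

```bash
python3 - <<'E'
from plant import ctrl
print(ctrl.sign_off())
E
```

```text
the job is handed in; nothing more can be done
None
```

The vial plate is now upside down, sockets up, flat on the raised deck, and I have handed the job in at about 18 s. I pushed it square against the step with two half-open fingertips, without gripping it. I then lifted its near edge by the bevel, turned it up about the step and tipped it over; it fell the last part onto the deck by itself.

- **Failed tries:** The first two lifts slipped off the bevel at about 55–60° and the plate dropped back onto the landing. I pushed it flat against the step again each time. The third try worked, with the tips lower and the tool turning with the plate.
- **Forces:** The highest reading I saw was about 16 N in total; most were under 10 N. Forces were only read at the end of each move, so short peaks, including from the plate's drop, were not seen.
- **Last checks:** The side, scene and wrist views show the plate about square to the step and wholly on the deck. Its edges measured roughly 3–5 mm and 71–72 mm past the step, good to about 2 mm. The vials and everything else in view looked unmoved, by eye only, and the arm was clear of everything.

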